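# Load a moulding flask into the bench press and crank the pad down onto it

## Robot

A 6-joint arm with a two-finger parallel gripper is mounted at the origin on a cart in front of the work surface, level with it; the furniture and walls round the work are solid. World frame = base frame: x ahead of the robot, y to its left, z up, the work surface at z = 0. Lengths are in m, angles in rad, forces in N, time in s.
With the tool pointing down it reaches from about 0.25 to 0.775 m from the base axis. Payload 4 kg.
Tool frame: the origin (TCP) lies at the very end of the fingers, on their centre line; the grasp point (between the pads) lies 19 mm behind it; y points along the fingers, x is the direction in which the jaws open and shut, and the axes are right-handed (so a half turn about y gives the same grasp; the last joint's range is limited). The gripper opens to 94 mm and grips with 3 to 60 N. Pads are 16 mm wide; open, the fingers measure 119 mm over their backs; the gripper's body (75 mm by 177 mm) begins 78 mm behind the grasp point.
Start: joints at [-1.316, 0.087, 1.371, -0, 1.684, -0.103], TCP at [0.193, -0.515, 0.179] pointing down, gripper open.
Joint ranges: [-3.1, 3.1], [-0.76, 2.03], [0.27, 2.55], [-1.08, 4.22], [0.17, 2.65], [-2.57, 2.57]. Speed limits (rad/s): [2.79, 2.79, 3.14, 3.14, 3.14, 3.14].

## Interface

Orientations are given as [roll, pitch, yaw] about the fixed x, y, z axes, in that order (R = Rz(yaw) Ry(pitch) Rx(roll)).
In Python, from bench import robot, snapshot, workorder gives the robot as it stands.
- The arm moves only by the tool play_rows, never from a script. Its argument "steps" is a list of rows, each an object of numbers: "x", "y", "z": the shift along the world's x, y, z in m; "rx", "ry", "rz": the turn, a rotation vector about the world's x, y, z in rad; "hand": the finger opening in m, from 0 to 0.094. A call has 1 to 8 rows; each row shifts and turns the commanded pose from where the row before left it; what a row does not reach is not made up. A row lasts 1/8 s, in which the tool goes at most 62.5 mm and 10.7 degrees, less where a joint would pass 70% of its speed; a pose out of reach is approached as far as the arm can. A call is refused whole if a number of a shift passes 0.0625 or a number of a turn 0.188, either way. A call with a gripper value outside its range is refused whole. The fingers move at their own pace and stop on an object; the grip force is fixed at half the most. Time passes only in rows, so rows that do not move let the fingers close. It gives the time, the measured TCP pose, the force and the opening at its end, in the units of the state.
- robot.get_obs(): the state, without advancing time (a new reading comes with each control period).
- snapshot(name): name is "scene" or "top" or "wrist"; returns a dict with "color" (400x640x3 uint8, red, green, blue), "range_z" (400x640 float32, m along the optical axis (not along the pixel's ray), 0 where there is no reading), "fov_y" (degrees; the focal length in pixels is half the picture's height over the tangent of half this angle, whatever the lens; pixels are square), "cx", "cy" (the principal point, pixels), "T" (4x4, takes a point from camera to world coordinates). Camera axes: x right, y down, z forward; pixel columns grow to the right and rows downward; lengths in m; the calibration is good to about 2 mm. A picture is of the moment at which its call begins.
- workorder.close_job(): hands the job in, once; it reports no verdict.
The state is a dict: "time": time; "joint_positions": joint angles; "qvel": joint speeds; "joint_torque": joint torques, N m; "tool_pos": TCP position; "ee_rot": TCP orientation; "wrist_force": force on the tool from outside, world axes, zero at the start; "wrist_torque": the same for the moment, N m; "width": finger opening in m.
Only numpy, scipy, OpenCV 4.12 (cv2) and the standard library are available. Lean on these libraries where they do the work, as an engineer would, in place of code of your own. Each camera call takes 0.05 s, during which the arm holds its last target.

## Task

Set the brass flask upright on the press's carriage, inside the red outline and lengthways along it, and then push the carriage fully home. Then wind the crank clockwise until the pad has met the flask and you feel the crank load clearly rise, so that the pad's spring is squeezed to about half of its travel; do not wind it solid. Leave the crank standing there, with the flask clamped, and leave the other things on the bench alone.

Things in the scene. Friction and masses are not known exactly. Their poses are not given: they have to be found in the camera images.
- press: blue bench press fixed to the bench: base plate 150 mm along its x and 385 mm along its y, 14 mm thick (y from -305 to +80 mm), two steel columns at x = +-60 mm, y = 0 (98 mm or more free between them), crosshead from 152 to 186 mm and gearbox (76 mm across) up to 212 mm high. Origin: on the press axis (crank and pad axis) at the underside of the base; z up; the carriage slides along its y axis, and +y is the direction in which the carriage is pushed home
- carriage (a joint): travel of the aluminium carriage along the press's +y (m): 0 fully out, 0.150 fully home at its stop, with the seat centred under the pad; it resists with about 2 N and stays where it is left
- seat (a point): centre of the red outline on the carriage's flat top, 26 mm above the bench; outline 64 mm (its x) by 94 mm (its y), a little bigger than the flask; its axes are parallel to those of the press. It lies 150 mm from the press axis when the carriage is out. Nothing stands up round it, but keep the hand clear of the crank, whose sweep reaches 62 mm from the press axis
- carriage_handle (a point): middle of the black upright bar at the outer (-y) end of the carriage, 120 mm from the seat centre: 64 mm wide along x, 12 mm thick along y, from 26 to 64 mm above the bench; this point is 52 mm above the bench. Push it, or pinch it from above
- crank (a joint): crank angle (rad), -0.3 to 14.6, grows clockwise seen from above; 1 rad lowers the pad 4 mm. Drag at the knob: about 10 N while turning (2 to 4 N felt when pausing); once the pad bears on the flask it rises by some 0.8 N per mm of squeeze (3 N per rad), up to 8 N when the spring goes solid (2.5 rad), then steeply. It stays where it is left
- crank_knob (a point): middle of the upright black crank grip, 22 mm in diameter, from 233 to 280 mm above the bench (this point 256 mm), 50 mm from the crank axis; the grip spins freely on its pin, so the hand need not turn as it goes round
- crank_centre (a point): point on the crank axis at the top of the crank hub, 233 mm above the bench
- pad: round pad under the ram, 58 mm across, 12 mm thick, orange underside; origin at the centre of its underside, 115 mm above the bench at crank 0; it meets the flask at 84 to 70 mm (crank 7.7 to 11.3), depending on the flask. It hangs on a brass spring, 10 N/mm, 10 mm of travel: on meeting the flask it stops, while the ram above it goes on down and squeezes the spring
- flask: brass moulding flask, a block 56 mm (its x) by 84 mm (its y) and, as its packed upper half stands more or less proud of the lower one, 44 to 58 mm high (different each time; rigid, it does not close under the pad), about 0.5 kg, loose, standing on the bench; origin at the centre of its underside, z up; either end may lead. Grip it across the 56 mm width
- green_model: pale green plaster dental model, 48x60x25 mm, a bystander; origin at the centre of its underside
- wax_tin: low round tin with a red lid, 66 mm across, 24 mm high, a bystander; origin at the centre of its underside
Mind the look-alikes: they are no part of the job. What is meant by the flask is not green or white, and is the larger of those in its own colour.

How it is judged:
On the way, in this order (a step that is already met when the one before it is completed fails the run):
1. the flask stands released inside the outline on the drawn-out carriage (x of flask in the frame of seat between -0.012 and 0.012 m and y of flask in the frame of seat between -0.015 and 0.015 m and z of flask in the frame of seat below 0.004 m and angle between flask's own z axis and vertical below 0.08 rad and angle between the y axis of flask and the y axis of seat, either way round below 0.2 rad and linear speed of flask below 0.01 m/s and contact force between the fingers and flask below 0.3 N and value of joint carriage below 0.06 m), for 0.2 s.
2. the carriage is fully home with the flask still in its place, the pad not yet on it (x of flask in the frame of seat between -0.012 and 0.012 m and y of flask in the frame of seat between -0.015 and 0.015 m and z of flask in the frame of seat below 0.004 m and angle between flask's own z axis and vertical below 0.08 rad and angle between the y axis of flask and the y axis of seat, either way round below 0.2 rad and value of joint carriage above 0.144 m and contact force between pad and flask below 1 N), for 0.2 s.
At the end, for the whole second after the job is handed in: carriage home (within 6 mm of its stop); flask upright in the outline, within 12 mm across and 15 mm along it, turned less than 0.2 rad; the pad bears on it with 16 to 93 N (spring squeezed about 1.6 to 9.3 of its 10 mm); crank and flask at rest (x of flask in the frame of seat between -0.012 and 0.012 m and y of flask in the frame of seat between -0.015 and 0.015 m and z of flask in the frame of seat below 0.004 m and angle between flask's own z axis and vertical below 0.08 rad and angle between the y axis of flask and the y axis of seat, either way round below 0.2 rad and linear speed of flask below 0.01 m/s and value of joint carriage above 0.144 m and contact force between pad and flask between 16 and 93 N and velocity of joint crank between -0.1 and 0.1 rad/s); the robot touches nothing.
It fails at once if the flask is squeezed with the spring wound solid (over 125 N) (contact force between pad and flask above 125 N).
It fails at once if the flask is tipped over (angle between flask's own z axis and vertical above 0.6 rad).
It fails at once if the green model is pushed away (more than 25 mm) (distance of green_model from where it was at the start of the episode above 0.025 m).
It fails at once if the wax tin is pushed away (more than 25 mm) (distance of wax_tin from where it was at the start of the episode above 0.025 m).
It also fails if it takes over 66 s, if anything falls off the work surface, if the arm or the gripper's body presses on something with over 40 N, if the wrist force passes 120 N, or if a joint passes its speed limit or range.

## Working session

There is one attempt and no reset: what is moved stays moved. The work goes in short steps, Python scripts to look and compute and a tool call to move; the robot and the scene stay as the last step left them, time stands still between calls to the robot, and variables do not carry over. Pictures are saved under pics/ and viewed, and the job is handed in when it is done.

Besides the shell and the picture viewer there is one more tool, called as name([rows], argument=value, ...), one row to a line, values as JSON. play_rows: Moves the arm, as the interface text tells. Its arguments: {"type":"object","properties":{"steps":{"type":"array"}},"required":["steps"]}

```bash
mkdir -p pics; ls
cat > h.py <<'E'
import numpy as np, cv2
from bench import robot, snapshot, workorder
def save(s,n): cv2.imwrite('pics/'+n+'.png',s['color'][:,:,::-1])
def K(s):
    h=s['color'].shape[0]; return h/2/np.tan(np.radians(s['fov_y'])/2)
def pts(s):
    f=K(s);h,w=s['range_z'].shape;u,v=np.meshgrid(np.arange(w),np.arange(h));z=s['range_z']
    P=np.stack([(u-s['cx'])/f*z,(v-s['cy'])/f*z,z],-1)
    T=np.array(s['T']);return P@T[:3,:3].T+T[:3,3]
def ray(s,u,v,zp):
    f=K(s);T=np.array(s['T']);d=T[:3,:3]@np.array([(u-s['cx'])/f,(v-s['cy'])/f,1]);o=T[:3,3]
    return o+d*(zp-o[2])/d[2]
E
python3 - <<'E'
from h import *
for n in('scene','top','wrist'):
    s=snapshot(n);save(s,n+'0');np.savez('pics/'+n+'0.npz',**{k:s[k] for k in s});print(n,s['fov_y'],np.round(s['T'],3).tolist())
o=robot.get_obs();print(o)
E
```

```text
pics
scene 46.308053071328914 [[0.703, -0.369, 0.609, -0.244], [-0.712, -0.362, 0.602, -0.867], [-0.001, -0.856, -0.517, 0.833], [0.0, 0.0, 0.0, 1.0]]
top 52.6004694585144 [[0.023, -0.987, 0.159, 0.388], [-1.0, -0.024, -0.003, -0.087], [0.006, -0.159, -0.987, 1.173], [0.0, 0.0, 0.0, 1.0]]
wrist 64.79326754888885 [[0.35, -0.91, -0.221, 0.257], [-0.937, -0.341, -0.079, -0.491], [-0.003, 0.235, -0.972, 0.383], [0.0, 0.0, 0.0, 1.0]]
{'time': 0.15, 'joint_positions': array([-1.31609362e+00,  8.78079548e-02,  1.37189785e+00, -6.84554944e-06,
        1.68360663e+00, -1.03108472e-01]), 'qvel': array([ 0.00013594, -0.00127257, -0.0046461 , -0.00025107, -0.00079297,
       -0.00071293]), 'joint_torque': array([ 5.83234541e-04, -3.40642762e+01, -3.02792823e+01,  7.17435521e-02,
        3.05272755e-02, -1.25019687e-04]), 'tool_pos': array([ 0.19249398, -0.51471474,  0.17806537]), 'ee_rot': array([-1.57062608,  0.00171135, -1.21298576]), 'wrist_force': array([ 0.68689418,  0.76342035, -0.10016076]), 'wrist_torque': array([ 0.02571937, -0.02432943, -0.01091269]), 'width': 0.09421036760579059}
```

View pics/scene0.png

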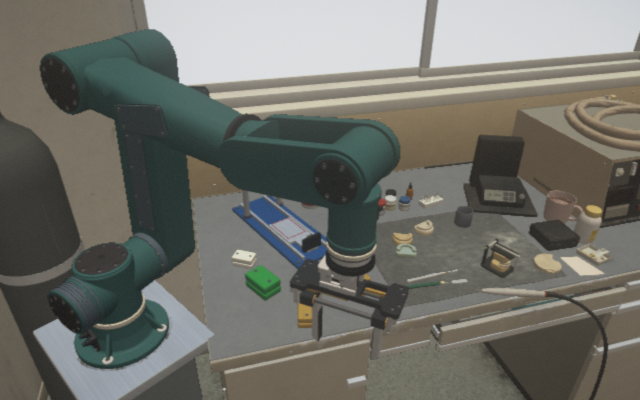

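View pics/top0.png

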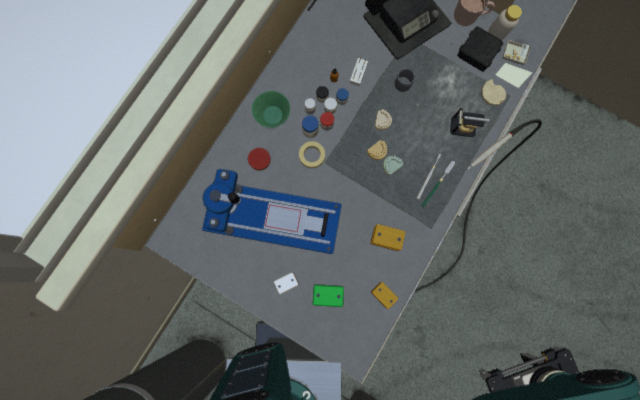

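View pics/wrist0.png

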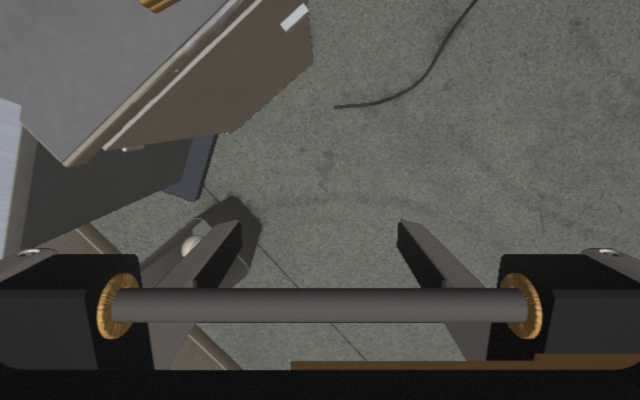

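The top view shows the larger brass block at about (388,237), with a smaller look-alike at (385,295). The press runs from about (215,200) to (340,225), with its crank knob near (234,198). Next I'll measure these.

Run:
```python
from h import *
s=dict(np.load('pics/top0.npz'));P=pts(s)
img=s['color'];hsv=cv2.cvtColor(img,cv2.COLOR_RGB2HSV)
def comps(m,amin=60):
    n,l,st,c=cv2.connectedComponentsWithStats(m.astype(np.uint8)*255)
    return [(l==i) for i in range(1,n) if st[i,4]>amin]
m=(hsv[...,0]>10)&(hsv[...,0]<25)&(hsv[...,1]>150)&(hsv[...,2]>80)
for c in comps(m):
    v,u=np.nonzero(c);
    if u.min()<350 or v.min()<200 or v.max()>320: continue
    p=P[c];z=p[:,2];top=np.median(z[z>np.percentile(z,60)]);t=p[(z>top-.006)&(z<top+.004)]
    r=cv2.minAreaRect(t[:,:2].astype(np.float32)*1000)
    print('brass',c.sum(),u.mean(),v.mean(),'top',top,'rect',r, np.percentile(z,[1,50,99]))
# press
m=(hsv[...,0]>100)&(hsv[...,0]<125)&(hsv[...,1]>130)&(hsv[...,2]>60)
for c in comps(m,800):
    p=P[c];lo=p[(p[:,2]<.03)&(p[:,2]>.003)];
    r=cv2.minAreaRect(lo[:,:2].astype(np.float32)*1000);print('blue',c.sum(),'base',r,np.median(lo[:,2]))
# red outline
sub=np.zeros(m.shape,bool);sub[180:250,250:320]=1
rd=sub&((hsv[...,0]<8)|(hsv[...,0]>172))&(hsv[...,1]>70)
v,u=np.nonzero(rd);q=np.array([ray(s,a,b,.026) for a,b in zip(u,v)])
print('red',len(u),cv2.minAreaRect(q[:,:2].astype(np.float32)*1000),np.median(P[rd][:,2]))
# black handle
sub[:]=0;sub[200:250,312:335]=1
bk=sub&(hsv[...,2]<60);p=P[bk];print('handle',bk.sum(),np.median(p,0)); t=p[p[:,2]>.055];print(len(t),cv2.minAreaRect(t[:,:2].astype(np.float32)*1000))
# knob
sub[:]=0;sub[170:250,200:250]=1
p=P[sub];t=p[p[:,2]>.265];print('knob',len(t),t.mean(0),t[:,2].max(),(t[:,:2].max(0)+t[:,:2].min(0))/2)
t=p[(p[:,2]>.2)&(p[:,2]<.225)];print('gearbox',len(t),cv2.minEnclosingCircle(t[:,:2].astype(np.float32)*1000))
a=cv2.resize(img[150:330,180:430],None,fx=3,fy=3,interpolation=cv2.INTER_CUBIC);cv2.imwrite('pics/crop1.png',a[:,:,::-1])
```

```text
brass 589 387.5704584040747 237.24617996604414 top 0.05780692113919461 rect ((494.25262451171875, -285.36236572265625), (82.18768310546875, 53.080665588378906), 77.49116516113281) [0.01741196 0.05570477 0.06145745]
brass 332 384.21084337349396 295.24397590361446 top 0.036604649593807714 rect ((333.72137451171875, -277.2244567871094), (63.744014739990234, 39.327545166015625), 45.723106384277344) [0.02638538 0.03473769 0.04035814]
blue 2001 base ((561.06298828125, 148.63685607910156), (171.96231079101562, 143.2342071533203), 80.0576400756836) 0.014348091724868395
blue 2074 base ((541.7681884765625, 2.1824798583984375), (296.06060791015625, 147.7407684326172), 81.0272216796875) 0.014534715230572814
red 1 ((521.710693359375, 61.375404357910156), (0.0, 0.0), 0.0) 0.028691378634325693
handle 80 [ 0.52248349 -0.10628881  0.06405482]
77 ((524.1596069335938, -106.64604187011719), (9.757518768310547, 61.33671188354492), 81.28337097167969)
knob 96 [0.52412876 0.06938602 0.44464615] 1.17314176022904 [0.47747044 0.01424719]
gearbox 567 ((566.6466064453125, 157.2918701171875), 64.39127349853516)
```

View pics/crop1.png

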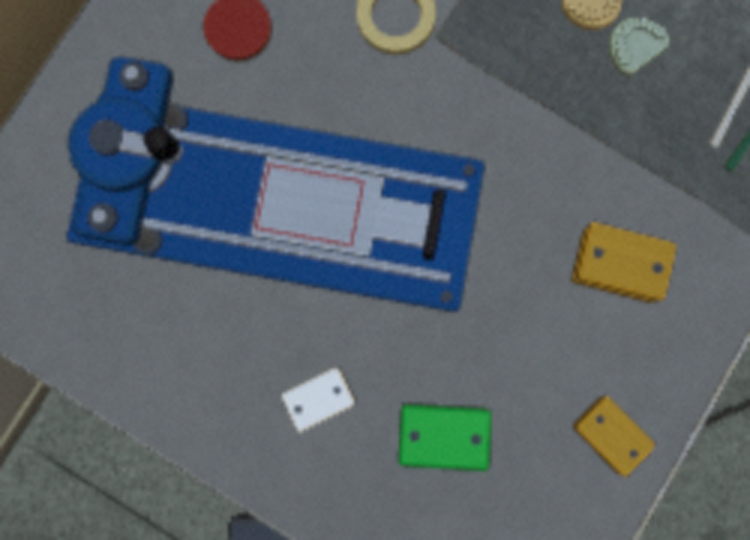

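Run:
```python
from h import *
s=dict(np.load('pics/top0.npz'));P=pts(s)
img=s['color'];hsv=cv2.cvtColor(img,cv2.COLOR_RGB2HSV)
ok=(P[...,2]<.4)&(s['range_z']>0.3)
sub=np.zeros(ok.shape,bool);sub[170:250,195:250]=1
t=P[sub&ok&(P[...,2]>.262)];print('knob',len(t),t.mean(0),t[:,2].max(),t[:,:2].min(0),t[:,:2].max(0))
t=P[sub&ok&(P[...,2]>.204)&(P[...,2]<.22)];print('gear',len(t),t.mean(0),cv2.minEnclosingCircle(t[:,:2].astype(np.float32)))
# red outline by R-G
i=img.astype(int);sub[:]=0;sub[198:238,258:308]=1
rd=sub&(i[...,0]-i[...,1]>25)&(i[...,0]>i[...,2]+10)
v,u=np.nonzero(rd);q=np.array([ray(s,a,b,.026) for a,b in zip(u,v)],np.float32)
print('red',len(u),cv2.minAreaRect(q[:,:2]*1000),np.median(P[rd][:,2]))
# base at z=.014, all blue low
m=(hsv[...,0]>100)&(hsv[...,0]<125)&(hsv[...,1]>130)&(hsv[...,2]>60)&(np.abs(P[...,2]-.014)<.006)
sub[:]=0;sub[160:260,195:350]=1
m&=sub;v,u=np.nonzero(m);q=np.array([ray(s,a,b,.014) for a,b in zip(u,v)],np.float32)
print('base',cv2.minAreaRect(q[:,:2]*1000))
# flask top via ray
m=(hsv[...,0]>10)&(hsv[...,0]<25)&(hsv[...,1]>150)&(hsv[...,2]>80)&(P[...,2]>.048)
m[:215]=0;m[260:]=0;m[:,:365]=0;m[:,410:]=0
print(m.sum(),np.median(P[m][:,2]));v,u=np.nonzero(m)
q=np.array([ray(s,a,b,.056) for a,b in zip(u,v)],np.float32);print('flask',cv2.minAreaRect(q[:,:2]*1000),q.mean(0))
bench=P[260:275,400:420];print('bench z',np.median(bench[...,2]))
```

```text
knob 82 [0.55537754 0.10509447 0.27588262] 0.28267775039739995 [0.54662808 0.09648271] [0.56719719 0.11522668]
gear 531 [0.56423939 0.15762054 0.21079256] ((0.5671294927597046, 0.15278974175453186), 0.06262325495481491)
red 73 ((544.072265625, 11.47488021850586), (94.23918914794922, 63.84388732910156), 81.0184326171875) 0.02720899346148009
base ((547.9827270507812, 44.4578857421875), (381.4379577636719, 147.54312133789062), 81.11014556884766)
541 0.05597050459962771
flask ((493.87353515625, -284.70391845703125), (82.19241333007812, 53.52805709838867), 77.25020599365234) [ 0.49347347 -0.28463504  0.05599985]
bench z 0.0009268613078716736
```

play_rows([
  {"x": 0.043,"y": 0.033,"rz": 0.142},
  {"x": 0.043,"y": 0.033,"rz": 0.142},
  {"x": 0.043,"y": 0.033,"rz": 0.142},
  {"x": 0.043,"y": 0.033,"rz": 0.142},
  {"x": 0.043,"y": 0.033,"rz": 0.142},
  {"x": 0.043,"y": 0.033,"rz": 0.142},
  {"x": 0.043,"y": 0.033,"rz": 0.142},
  {},
])

```text
schema error: expected keys x, y, z, rx, ry, rz, hand
```

play_rows([
  {"x": 0.043,"y": 0.033,"z": 0,"rx": 0,"ry": 0,"rz": 0.142,"hand": 0.094},
  {"x": 0.043,"y": 0.033,"z": 0,"rx": 0,"ry": 0,"rz": 0.142,"hand": 0.094},
  {"x": 0.043,"y": 0.033,"z": 0,"rx": 0,"ry": 0,"rz": 0.142,"hand": 0.094},
  {"x": 0.043,"y": 0.033,"z": 0,"rx": 0,"ry": 0,"rz": 0.142,"hand": 0.094},
  {"x": 0.043,"y": 0.033,"z": 0,"rx": 0,"ry": 0,"rz": 0.142,"hand": 0.094},
  {"x": 0.043,"y": 0.033,"z": 0,"rx": 0,"ry": 0,"rz": 0.142,"hand": 0.094},
  {"x": 0.043,"y": 0.033,"z": 0,"rx": 0,"ry": 0,"rz": 0.142,"hand": 0.094},
  {"x": 0,"y": 0,"z": 0,"rx": 0,"ry": 0,"rz": 0,"hand": 0.094},
])

```text
time: 1.15
tool_pos: [0.4956, -0.2814, 0.1781]
ee_rot: [-1.57, 0.001, -0.213]
wrist_force: [-0.2, 0.0, -0.5]
width: 0.0939
```

Run:
```python
from h import *
s=snapshot('wrist');save(s,'wrist1');P=pts(s);hsv=cv2.cvtColor(s['color'],cv2.COLOR_RGB2HSV)
m=(hsv[...,0]>10)&(hsv[...,0]<25)&(hsv[...,1]>150)&(hsv[...,2]>80)&(P[...,2]>.045)&(P[...,2]<.07)
n,l,st,c=cv2.connectedComponentsWithStats(m.astype(np.uint8))
i=1+st[1:,4].argmax();t=P[l==i];print(st[i],np.median(t[:,2]),cv2.minAreaRect(t[:,:2].astype(np.float32)*1000))
```

```text
Traceback (most recent call last):
ValueError: attempt to get argmax of an empty sequence
```

View pics/wrist1.png

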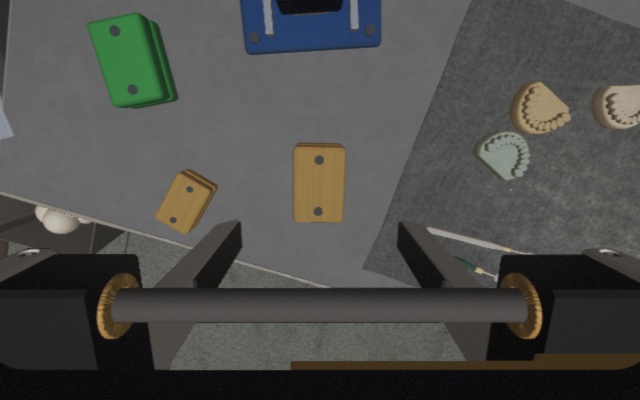

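The wrist view has the flask centred at about (319,183), aligned with and between the fingers.

Run:
```python
from h import *
s=snapshot('wrist');P=pts(s);hsv=cv2.cvtColor(s['color'],cv2.COLOR_RGB2HSV)
print(hsv[190,320],P[190,320],s['range_z'][190,320])
m=(hsv[...,0]>8)&(hsv[...,0]<28)&(hsv[...,1]>90)&(hsv[...,2]>80)&(P[...,2]>.045)&(P[...,2]<.07)
m[:,:240]=0;m[:,400:]=0;m[:100]=0;m[260:]=0
t=P[m];print(m.sum(),np.median(t[:,2]));v,u=np.nonzero(m)
q=np.array([ray(s,a,b,np.median(t[:,2])) for a,b in zip(u,v)],np.float32);print(cv2.minAreaRect(q[:,:2]*1000))
```

```text
[ 19 135 144] [ 0.49479626 -0.28866563  0.05542348] 0.33657628
3764 0.05444235584020124
((495.8803405761719, -281.1478576660156), (82.85599517822266, 54.282222747802734), 76.52149963378906)
```

play_rows([
  {"x": 0,"y": -0.002,"z": -0.04,"rx": 0,"ry": 0,"rz": -0.012,"hand": 0.094},
  {"x": 0,"y": 0,"z": -0.05,"rx": 0,"ry": 0,"rz": 0,"hand": 0.094},
  {"x": 0,"y": 0,"z": -0.045,"rx": 0,"ry": 0,"rz": 0,"hand": 0.094},
  {"x": 0,"y": 0,"z": -0.025,"rx": 0,"ry": 0,"rz": 0,"hand": 0.094},
  {"x": 0,"y": 0,"z": 0,"rx": 0,"ry": 0,"rz": 0,"hand": 0.04},
  {"x": 0,"y": 0,"z": 0,"rx": 0,"ry": 0,"rz": 0,"hand": 0.04},
  {"x": 0,"y": 0,"z": 0,"rx": 0,"ry": 0,"rz": 0,"hand": 0.04},
  {"x": 0,"y": 0,"z": 0,"rx": 0,"ry": 0,"rz": 0,"hand": 0.04},
])

```text
time: 2.25
tool_pos: [0.4943, -0.2869, 0.0206]
ee_rot: [-1.572, -0.002, -0.231]
wrist_force: [-0.9, 0.4, 2.7]
width: 0.0575
```

play_rows([
  {"x": 0,"y": 0,"z": 0,"rx": 0,"ry": 0,"rz": 0,"hand": 0.04},
  {"x": 0,"y": 0,"z": 0.04,"rx": 0,"ry": 0,"rz": 0,"hand": 0.04},
  {"x": 0,"y": 0,"z": 0.05,"rx": 0,"ry": 0,"rz": 0,"hand": 0.04},
  {"x": 0,"y": 0,"z": 0.05,"rx": 0,"ry": 0,"rz": 0,"hand": 0.04},
  {"x": 0,"y": 0,"z": 0,"rx": 0,"ry": 0,"rz": 0,"hand": 0.04},
])

```text
time: 2.88
tool_pos: [0.4961, -0.2876, 0.1631]
ee_rot: [-1.574, -0.009, -0.231]
wrist_force: [0.5, -0.7, -4.1]
width: 0.0558
```

Run:
```python
from h import *
o=robot.get_obs();print(o['tool_pos'],o['ee_rot'],o['width'],o['wrist_force'])
s=snapshot('wrist');save(s,'wrist2');P=pts(s);hsv=cv2.cvtColor(s['color'],cv2.COLOR_RGB2HSV)
s=snapshot('top');save(s,'top2')
```

```text
[ 0.4961029  -0.28759137  0.16314913] [-1.57415463 -0.00904306 -0.23065276] 0.055785428285067946 [ 0.51973099 -0.69151761 -4.09817651]
```

View pics/wrist2.png

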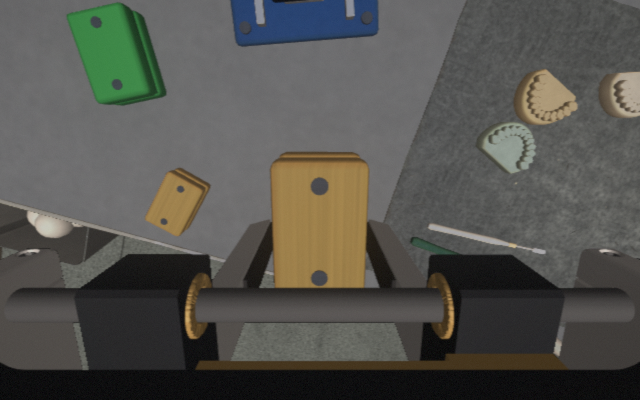

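View pics/top2.png

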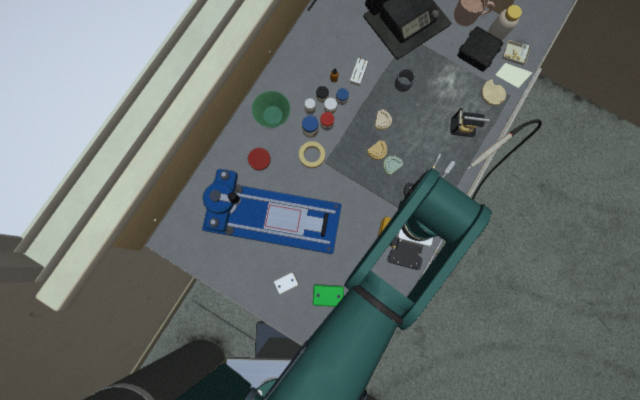

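Run:
```python
from h import *
s=snapshot('wrist');P=pts(s)
print(P[225:240:5,300],)
z=np.median(P[200:260,290:345,2]);print('topz',z)
a=ray(s,319.5,186,z);b=ray(s,319.5,278.5,z);c=(a+b)/2
o=robot.get_obs();print(a,b,c,np.linalg.norm(a-b),c-o['tool_pos'],o['tool_pos'],o['ee_rot'])
d=(a-b)/np.linalg.norm(a-b);print(np.degrees(np.arctan2(d[1],d[0])), 'along',(c-o['tool_pos'])@d)
hsv=cv2.cvtColor(s['color'],cv2.COLOR_RGB2HSV);print(s['color'][150:172,300].tolist())
```

```text
[[ 0.48540694 -0.27413647  0.19045335]
 [ 0.484684   -0.27705074  0.19053818]
 [ 0.48389786 -0.28012117  0.19024017]]
topz 0.19081543385170419
[ 0.50154464 -0.25435017  0.19081543] [ 0.4886444  -0.30933379  0.19081543] [ 0.49509452 -0.28184198  0.19081543] 0.05647667099550924 [0.00292026 0.00318783 0.03564117] [ 0.49217426 -0.2850298   0.15517426] [-1.56835408  0.00559174 -0.23086047]
76.7960960239401 along 0.003770587223686385
[[111, 109, 108], [101, 97, 88], [82, 67, 48], [85, 66, 41], [111, 86, 52], [131, 101, 58], [146, 112, 64], [114, 88, 52], [84, 67, 42], [82, 64, 41], [94, 75, 45], [116, 89, 54], [135, 103, 60], [153, 117, 68], [156, 120, 69], [156, 121, 70], [157, 124, 72], [157, 125, 73], [158, 127, 74], [160, 130, 77], [159, 129, 76], [160, 130, 78]]
```

play_rows([
  {"x": 0.007,"y": 0.028,"z": 0,"rx": 0,"ry": 0,"rz": 0.01,"hand": 0.04},
  {"x": 0.008,"y": 0.05,"z": 0,"rx": 0,"ry": 0,"rz": 0.012,"hand": 0.04},
  {"x": 0.008,"y": 0.05,"z": 0,"rx": 0,"ry": 0,"rz": 0.012,"hand": 0.04},
  {"x": 0.008,"y": 0.05,"z": 0,"rx": 0,"ry": 0,"rz": 0.012,"hand": 0.04},
  {"x": 0.008,"y": 0.05,"z": 0,"rx": 0,"ry": 0,"rz": 0.012,"hand": 0.04},
  {"x": 0.008,"y": 0.044,"z": 0,"rx": 0,"ry": 0,"rz": 0.012,"hand": 0.04},
  {"x": 0.004,"y": 0.02,"z": 0,"rx": 0,"ry": 0,"rz": 0.004,"hand": 0.04},
  {"x": 0,"y": 0,"z": -0.02,"rx": 0,"ry": 0,"rz": 0,"hand": 0.04},
])

```text
time: 4.03
tool_pos: [0.5441, 0.008, 0.1365]
ee_rot: [-1.57, 0.002, -0.154]
wrist_force: [0.9, 0.0, -6.0]
width: 0.0554
```

play_rows([
  {"x": 0,"y": 0,"z": -0.03,"rx": 0,"ry": 0,"rz": 0,"hand": 0.04},
  {"x": 0,"y": 0,"z": -0.03,"rx": 0,"ry": 0,"rz": 0,"hand": 0.04},
  {"x": 0,"y": 0,"z": 0,"rx": 0,"ry": 0,"rz": 0,"hand": 0.04},
  {"x": 0,"y": 0,"z": 0,"rx": 0,"ry": 0,"rz": 0,"hand": 0.04},
])

```text
time: 4.53
tool_pos: [0.5441, 0.0059, 0.0782]
ee_rot: [-1.571, 0.002, -0.157]
wrist_force: [-0.5, -1.7, -4.2]
width: 0.0554
```

Run:
```python
from h import *
s=snapshot('wrist');save(s,'wrist3');s=snapshot('scene');save(s,'scene3')
o=robot.get_obs();print(o['tool_pos'],o['ee_rot'],o['width'],o['wrist_force'])
```

```text
[0.54546279 0.00569326 0.08011836] [-1.57065919 -0.00212229 -0.15708153] 0.055381461762942265 [-0.52896725 -0.49147956 -4.27689412]
```

View pics/wrist3.png

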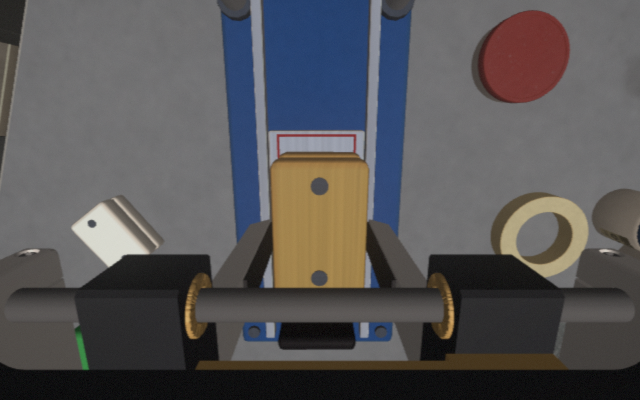

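View pics/scene3.png

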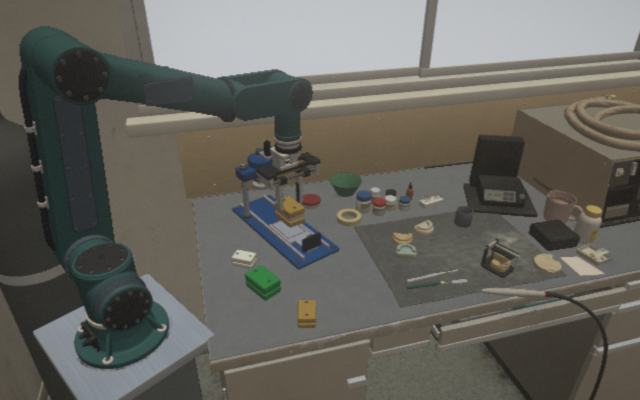

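Run:
```python
from h import *
s=snapshot('wrist')
a=ray(s,277.5,135,.026);b=ray(s,354.5,135,.026);d=np.array([.1561,.9877,0])
print(a,b,np.linalg.norm(a-b),'seat',(a+b)/2-.0465*d)
z=np.median(pts(s)[200:260,290:345,2])
c=(ray(s,319.5,186,z)+ray(s,319.5,278.5,z))/2;print('flask',c,robot.get_obs()['tool_pos'])
```

```text
[0.52206063 0.06583946 0.026     ] [0.58369956 0.05606777 0.026     ] 0.062408679546594334 seat [0.54562144 0.01502556 0.026     ]
flask [0.54725998 0.00950418 0.11430619] [0.54565445 0.00566947 0.0804707 ]
```

play_rows([
  {"x": -0.002,"y": 0.004,"z": 0,"rx": 0,"ry": 0,"rz": 0,"hand": 0.04},
  {"x": 0,"y": 0,"z": -0.02,"rx": 0,"ry": 0,"rz": 0,"hand": 0.04},
  {"x": 0,"y": 0,"z": -0.01,"rx": 0,"ry": 0,"rz": 0,"hand": 0.04},
  {"x": 0,"y": 0,"z": 0,"rx": 0,"ry": 0,"rz": 0,"hand": 0.04},
  {"x": 0,"y": 0,"z": 0,"rx": 0,"ry": 0,"rz": 0,"hand": 0.04},
])

```text
time: 5.3
tool_pos: [0.5432, 0.0098, 0.0497]
ee_rot: [-1.571, -0.001, -0.157]
wrist_force: [0.5, 0.9, -4.0]
width: 0.0555
```

play_rows([
  {"x": 0,"y": 0,"z": -0.003,"rx": 0,"ry": 0,"rz": 0,"hand": 0.04},
  {"x": 0,"y": 0,"z": 0,"rx": 0,"ry": 0,"rz": 0,"hand": 0.04},
])

```text
time: 5.55
tool_pos: [0.5431, 0.0097, 0.0465]
ee_rot: [-1.571, -0.001, -0.157]
wrist_force: [1.0, 0.5, -3.7]
width: 0.0552
```

play_rows([
  {"x": 0,"y": 0,"z": -0.002,"rx": 0,"ry": 0,"rz": 0,"hand": 0.04},
  {"x": 0,"y": 0,"z": 0,"rx": 0,"ry": 0,"rz": 0,"hand": 0.04},
])

```text
time: 5.8
tool_pos: [0.5432, 0.0097, 0.0464]
ee_rot: [-1.571, -0.002, -0.157]
wrist_force: [-3.2, 0.4, 6.5]
width: 0.056
```

play_rows([
  {"x": 0,"y": 0,"z": 0,"rx": 0,"ry": 0,"rz": 0,"hand": 0.07},
  {"x": 0,"y": 0,"z": 0,"rx": 0,"ry": 0,"rz": 0,"hand": 0.08},
  {"x": 0,"y": 0,"z": 0,"rx": 0,"ry": 0,"rz": 0,"hand": 0.08},
  {"x": 0,"y": 0,"z": 0.03,"rx": 0,"ry": 0,"rz": 0,"hand": 0.08},
  {"x": 0,"y": 0,"z": 0.04,"rx": 0,"ry": 0,"rz": 0,"hand": 0.08},
  {"x": 0,"y": 0,"z": 0.03,"rx": 0,"ry": 0,"rz": 0,"hand": 0.08},
  {"x": 0,"y": 0,"z": 0,"rx": 0,"ry": 0,"rz": 0,"hand": 0.08},
])

```text
time: 6.68
tool_pos: [0.5446, 0.0097, 0.1469]
ee_rot: [-1.57, -0.007, -0.157]
wrist_force: [-0.2, 0.4, -0.8]
width: 0.0799
```

Run:
```python
from h import *
s=snapshot('wrist');save(s,'wrist4');np.savez('pics/wrist4.npz',**s)
o=robot.get_obs();print(o['tool_pos'],o['ee_rot'],o['width'],o['wrist_force'])
```

```text
[0.54326525 0.00976352 0.14453374] [-1.57065522 -0.00224032 -0.15699511] 0.08011820087818022 [ 0.51201529 -0.24474453 -0.64310962]
```

View pics/wrist4.png

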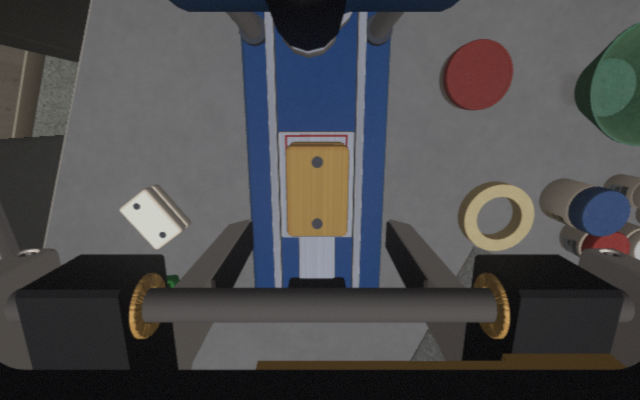

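Run:
```python
from h import *
s=dict(np.load('pics/wrist4.npz'));P=pts(s)
d=np.array([.1561,.9877,0]);x=np.array([.9877,-.1561,0])
a=ray(s,286.5,137,.026);b=ray(s,348,137,.026);print(np.linalg.norm(a-b));seat=(a+b)/2-.0465*d
z=np.median(P[180:210,300:335,2]);h1=ray(s,317.3,161.5,z);h2=ray(s,316.8,223.5,z);c=(h1+h2)/2
e=h1-h2;print(z,seat,c,'rel x,y',(c-seat)@x,(c-seat)@d,np.degrees(np.arctan2(e[1],e[0])),np.linalg.norm(e))
```

```text
0.06276132699116248
0.08060204650270839 [0.54525005 0.01351454 0.026     ] [0.54497619 0.0140148  0.08060205] rel x,y -0.00034858960917201443 0.00045135760695520587 80.47011867238531 0.05643972928953405
```

The flask is released and within 1 mm of the outline's centre, at an angle of about 80.5° against 81°. Next I go behind the handle.

play_rows([
  {"x": -0.006,"y": -0.04,"z": 0,"rx": 0,"ry": 0,"rz": 0,"hand": 0.03},
  {"x": -0.006,"y": -0.04,"z": 0,"rx": 0,"ry": 0,"rz": 0,"hand": 0.03},
  {"x": -0.006,"y": -0.04,"z": 0,"rx": 0,"ry": 0,"rz": 0,"hand": 0.03},
  {"x": -0.006,"y": -0.04,"z": 0,"rx": 0,"ry": 0,"rz": 0,"hand": 0.03},
  {"x": 0,"y": 0,"z": -0.04,"rx": 0,"ry": 0,"rz": 0,"hand": 0.03},
  {"x": 0,"y": 0,"z": -0.04,"rx": 0,"ry": 0,"rz": 0,"hand": 0.03},
  {"x": 0,"y": 0,"z": -0.026,"rx": 0,"ry": 0,"rz": 0,"hand": 0.03},
  {"x": 0,"y": 0,"z": 0,"rx": 0,"ry": 0,"rz": 0,"hand": 0.03},
])

```text
time: 7.72
tool_pos: [0.5149, -0.1488, 0.0329]
ee_rot: [-1.568, 0.01, -0.157]
wrist_force: [-0.6, -0.2, -1.3]
width: 0.0302
```

play_rows([
  {"x": 0.003,"y": 0.012,"z": 0.004,"rx": 0,"ry": 0,"rz": 0,"hand": 0.03},
  {"x": 0.001,"y": 0.008,"z": 0,"rx": 0,"ry": 0,"rz": 0,"hand": 0.03},
  {"x": 0.001,"y": 0.005,"z": 0,"rx": 0,"ry": 0,"rz": 0,"hand": 0.03},
  {"x": 0.001,"y": 0.005,"z": 0,"rx": 0,"ry": 0,"rz": 0,"hand": 0.03},
  {"x": 0.001,"y": 0.007,"z": 0,"rx": 0,"ry": 0,"rz": 0,"hand": 0.03},
  {"x": 0.0015,"y": 0.01,"z": 0,"rx": 0,"ry": 0,"rz": 0,"hand": 0.03},
])

```text
time: 8.48
tool_pos: [0.5271, -0.1028, 0.042]
ee_rot: [-1.571, -0.0, -0.157]
wrist_force: [-0.5, -0.7, -0.3]
width: 0.0302
```

play_rows([
  {"x": 0.002,"y": 0.014,"z": 0,"rx": 0,"ry": 0,"rz": 0,"hand": 0.03},
  {"x": 0.0025,"y": 0.016,"z": 0,"rx": 0,"ry": 0,"rz": 0,"hand": 0.03},
  {"x": 0.0025,"y": 0.016,"z": 0,"rx": 0,"ry": 0,"rz": 0,"hand": 0.03},
  {"x": 0.0025,"y": 0.016,"z": 0,"rx": 0,"ry": 0,"rz": 0,"hand": 0.03},
  {"x": 0.0025,"y": 0.016,"z": 0,"rx": 0,"ry": 0,"rz": 0,"hand": 0.03},
  {"x": 0.002,"y": 0.014,"z": 0,"rx": 0,"ry": 0,"rz": 0,"hand": 0.03},
  {"x": 0.0015,"y": 0.01,"z": 0,"rx": 0,"ry": 0,"rz": 0,"hand": 0.03},
  {"x": 0.001,"y": 0.006,"z": 0,"rx": 0,"ry": 0,"rz": 0,"hand": 0.03},
])

```text
time: 9.48
tool_pos: [0.5438, 0.0053, 0.0421]
ee_rot: [-1.571, -0.0, -0.157]
wrist_force: [-1.2, -2.6, 1.5]
width: 0.0303
```

Run:
```python
from h import *
s=snapshot('wrist');save(s,'wrist5');s=snapshot('scene');cv2.imwrite('pics/scene5.png',cv2.resize(s['color'][120:280,200:360,::-1],None,fx=3,fy=3))
o=robot.get_obs();print(o['tool_pos'],o['ee_rot'],o['width'],o['wrist_force'])
```

```text
[0.54359084 0.00597682 0.04194869] [-1.56938082e+00  3.60480063e-04 -1.56327729e-01] 0.03013598901182027 [-0.13145469 -0.80818022  0.50304636]
```

View pics/wrist5.png

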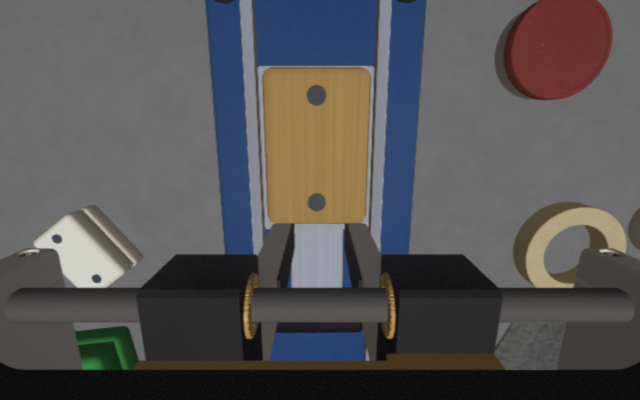

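View pics/scene5.png

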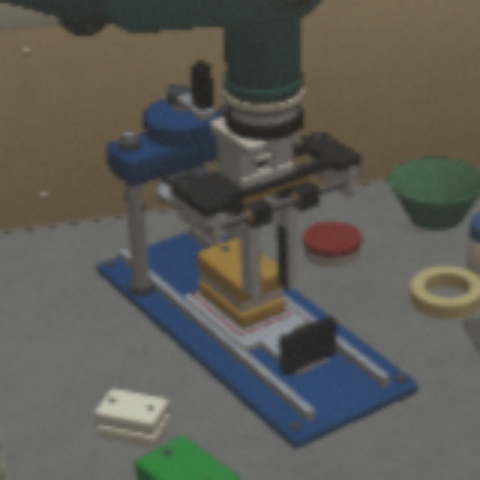

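Run:
```python
from h import *
s=snapshot('wrist');P=pts(s)
for v,u in [(325,320),(145,320),(95,285),(240,318),(75,261),(270,318),(225,280),(300,280)]: print(v,u,P[v,u].round(4),s['color'][v,u])
t=snapshot('top');save(t,'top5');P=pts(t);hsv=cv2.cvtColor(t['color'],cv2.COLOR_RGB2HSV)
```

```text
325 320 [ 0.5351 -0.0584  0.0637] [34 30 33]
145 320 [0.5537 0.0603 0.0809] [154 126  74]
95 285 [0.54   0.0878 0.0803] [154 126  76]
240 318 [ 0.5406 -0.0141  0.0245] [154 159 171]
75 261 [0.5215 0.1075 0.0253] [147 150 162]
270 318 [ 0.5369 -0.0379  0.0256] [155 160 171]
225 280 [0.5246 0.0198 0.0798] [80 76 73]
300 280 [0.54   0.0348 0.1825] [67 65 64]
```

View pics/top5.png

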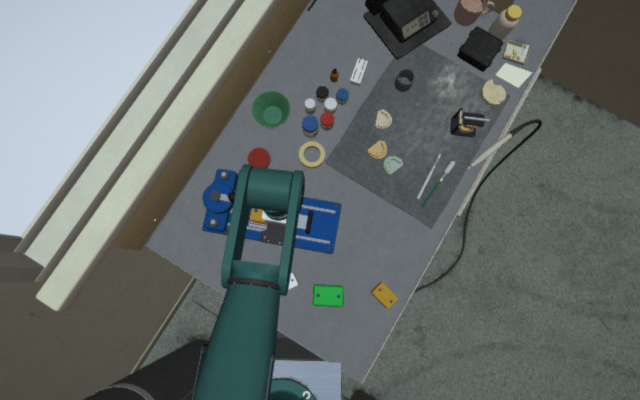

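Run:
```python
from h import *
s=snapshot('wrist');P=pts(s);T=np.array(s['T']);f=K(s)
o=robot.get_obs();print(o['tool_pos'],o['wrist_force'])
for n,p in [('tcp',o['tool_pos']),('tcp+20mm up',o['tool_pos']+[0,0,.04])]:
    c=np.linalg.inv(T)@np.r_[p,1];print(n,c[:3]/c[2]*f+[s['cx'],s['cy'],0],c[2])
d=np.array([.1561,.9877,0]);x=np.array([.9877,-.1561,0])
hsv=cv2.cvtColor(s['color'],cv2.COLOR_RGB2HSV)
m=(np.abs(P[...,2]-.0637)<.004)&(hsv[...,2]<70);m[:318]=0
print('handle',m.sum(),np.median(P[m],0),np.nonzero(m)[0].min(),np.nonzero(m)[0].max())
z=.0807;h1=ray(s,316.5,95,z);h2=ray(s,316.5,202,z);c=(h1+h2)/2;e=h1-h2;print('flask',c,np.degrees(np.arctan2(e[1],e[0])))
# carriage front edge along column 265
for u in (262,372): print([ (v,P[v,u].round(3).tolist(),s['color'][v,u].tolist()) for v in (60,64,68,72)])
cv2.imwrite('pics/w6.png',cv2.resize(s['color'][50:350,200:440,::-1],None,fx=2,fy=2))
```

```text
[0.54340334 0.00508573 0.04182085] [ 0.32292824 -0.62273805  0.98395344]
tcp [317.65268609 222.06631894 315.19050201] 0.2159598646166307
tcp+20mm up [317.32873633 244.76899709 315.19050201] 0.17706761472300153
handle 764 [ 0.53371129 -0.06063984  0.06338428] 323 331
flask [0.55124119 0.05703246 0.0807    ] 80.90211781567605
[(60, [0.522, 0.118, 0.013], [46, 68, 109]), (64, [0.523, 0.114, 0.025], [103, 106, 114]), (68, [0.523, 0.111, 0.025], [145, 148, 160]), (72, [0.523, 0.108, 0.026], [142, 146, 157])]
[(60, [0.597, 0.106, 0.014], [46, 67, 109]), (64, [0.595, 0.102, 0.026], [121, 122, 126]), (68, [0.595, 0.1, 0.026], [145, 149, 159]), (72, [0.594, 0.097, 0.026], [145, 148, 157])]
```

View pics/w6.png

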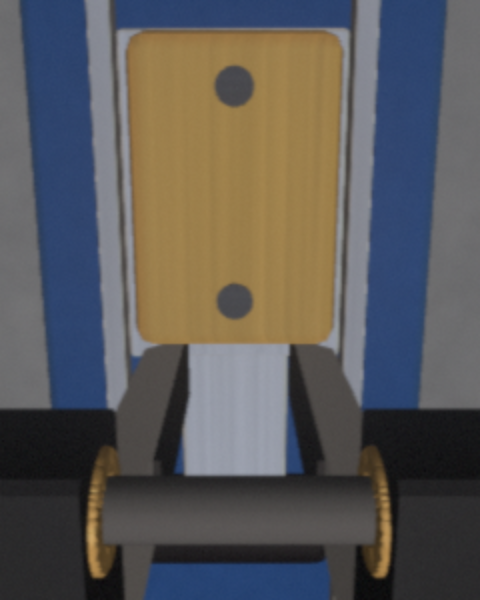

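The flask (551,57) and the carriage moved together by about 48 mm, and the flask is still centred on the seat. But the fingers ended up between the handle and the flask, so they were pushing the flask and not the handle. I'll back off and go behind the handle again, checking as I push.

play_rows([
  {"x": -0.002,"y": -0.012,"z": 0,"rx": 0,"ry": 0,"rz": 0,"hand": 0.03},
  {"x": 0,"y": 0,"z": 0.04,"rx": 0,"ry": 0,"rz": 0,"hand": 0.03},
  {"x": -0.002,"y": -0.01,"z": 0.04,"rx": 0,"ry": 0,"rz": 0,"hand": 0.03},
  {"x": -0.007,"y": -0.04,"z": 0,"rx": 0,"ry": 0,"rz": 0,"hand": 0.03},
  {"x": -0.009,"y": -0.055,"z": 0,"rx": 0,"ry": 0,"rz": 0,"hand": 0.03},
  {"x": 0,"y": 0,"z": 0,"rx": 0,"ry": 0,"rz": 0,"hand": 0.03},
])

```text
time: 10.48
tool_pos: [0.5227, -0.1161, 0.122]
ee_rot: [-1.572, -0.0, -0.163]
wrist_force: [0.1, 1.1, -0.1]
width: 0.0303
```

Run:
```python
from h import *
s=snapshot('wrist');save(s,'wrist7');o=robot.get_obs();print(o['tool_pos'],o['wrist_force'])
t=snapshot('scene');cv2.imwrite('pics/scene7.png',cv2.resize(t['color'][120:280,200:360,::-1],None,fx=3,fy=3))
```

```text
[ 0.52300321 -0.11416157  0.1219245 ] [ 0.11135091 -0.5003091  -0.17143826]
```

View pics/wrist7.png

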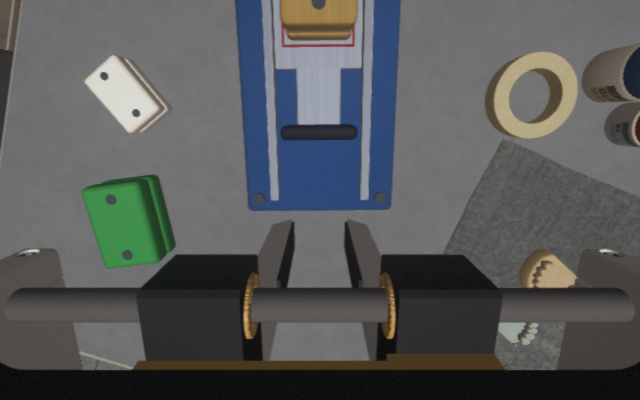

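View pics/scene7.png

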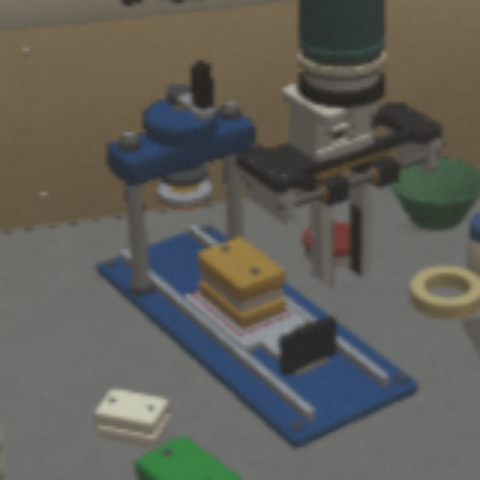

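play_rows([
  {"x": 0,"y": 0,"z": -0.03,"rx": 0,"ry": 0,"rz": 0,"hand": 0.03},
  {"x": 0,"y": 0,"z": -0.03,"rx": 0,"ry": 0,"rz": 0,"hand": 0.03},
  {"x": 0,"y": 0,"z": -0.022,"rx": 0,"ry": 0,"rz": 0,"hand": 0.03},
  {"x": 0,"y": 0,"z": 0,"rx": 0,"ry": 0,"rz": 0,"hand": 0.03},
])

```text
time: 11.08
tool_pos: [0.5219, -0.1103, 0.0377]
ee_rot: [-1.57, 0.005, -0.155]
wrist_force: [0.3, -0.2, 0.1]
width: 0.03
```

play_rows([
  {"x": 0.002,"y": 0.012,"z": 0,"rx": 0,"ry": 0,"rz": 0,"hand": 0.03},
  {"x": 0.0015,"y": 0.01,"z": 0,"rx": 0,"ry": 0,"rz": 0,"hand": 0.03},
  {"x": 0.001,"y": 0.006,"z": 0,"rx": 0,"ry": 0,"rz": 0,"hand": 0.03},
  {"x": 0.001,"y": 0.006,"z": 0,"rx": 0,"ry": 0,"rz": 0,"hand": 0.03},
])

```text
time: 11.58
tool_pos: [0.5295, -0.0776, 0.0406]
ee_rot: [-1.571, -0.001, -0.157]
wrist_force: [-0.1, 0.3, -0.1]
width: 0.0301
```

Run:
```python
from h import *
s=snapshot('wrist');save(s,'wrist8');o=robot.get_obs();print(o['tool_pos'],o['wrist_force'])
t=snapshot('scene');cv2.imwrite('pics/scene8.png',cv2.resize(t['color'][120:280,200:360,::-1],None,fx=3,fy=3))
```

```text
[ 0.52950316 -0.07701671  0.04039703] [ 0.16064871 -0.04375353  0.03838622]
```

View pics/wrist8.png

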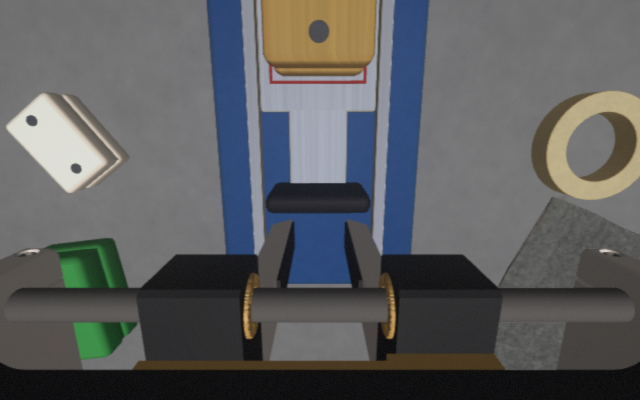

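View pics/scene8.png

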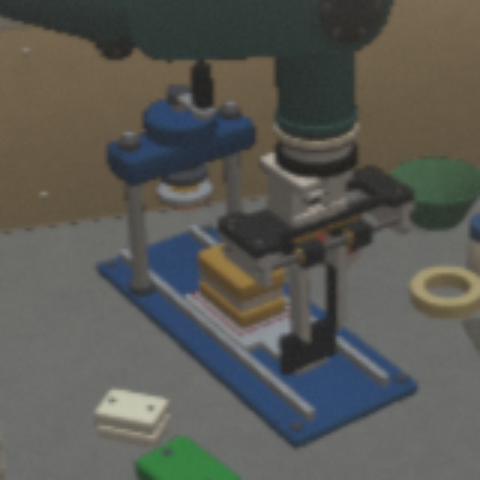

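play_rows([
  {"x": 0.001,"y": 0.005,"z": 0,"rx": 0,"ry": 0,"rz": 0,"hand": 0.03},
  {"x": 0.001,"y": 0.005,"z": 0,"rx": 0,"ry": 0,"rz": 0,"hand": 0.03},
])

```text
time: 11.92
tool_pos: [0.5311, -0.0681, 0.04]
ee_rot: [-1.571, 0.0, -0.157]
wrist_force: [0.4, -0.6, 0.1]
width: 0.0297
```

play_rows([
  {"x": 0.001,"y": 0.006,"z": 0,"rx": 0,"ry": 0,"rz": 0,"hand": 0.03},
  {"x": 0.001,"y": 0.006,"z": 0,"rx": 0,"ry": 0,"rz": 0,"hand": 0.03},
])

```text
time: 12.18
tool_pos: [0.5332, -0.0558, 0.04]
ee_rot: [-1.571, -0.0, -0.157]
wrist_force: [-0.3, -0.4, 1.0]
width: 0.0298
```

Run:
```python
from h import *
s=snapshot('wrist');save(s,'wrist9');o=robot.get_obs();print(o['tool_pos'],o['wrist_force'])
```

```text
[ 0.53325533 -0.05507725  0.03997702] [ 1.18204228  0.73802336 -0.59599012]
```

View pics/wrist9.png

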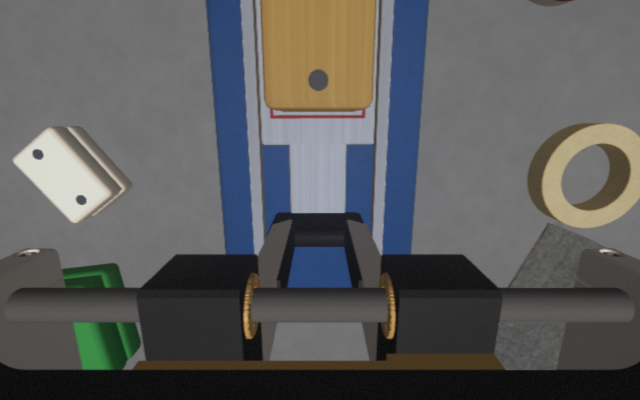

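Run:
```python
from h import *
s=snapshot('wrist');P=pts(s)
for u in (282,286,290,320,352):
    print(u,[(v,P[v,u].round(3).tolist(),s['color'][v,u].tolist()) for v in (210,218,226,234,244)])
cv2.imwrite('pics/w10.png',cv2.resize(s['color'][190:270,240:400,::-1],None,fx=5,fy=5,interpolation=cv2.INTER_NEAREST))
t=snapshot('scene');cv2.imwrite('pics/scene10.png',cv2.resize(t['color'][180:260,260:340,::-1],None,fx=7,fy=7))
```

```text
282 [(210, [0.506, -0.05, 0.014], [47, 74, 121]), (218, [0.509, -0.05, 0.036], [27, 26, 33]), (226, [0.515, -0.042, 0.078], [81, 78, 77]), (234, [0.517, -0.042, 0.09], [80, 78, 75]), (244, [0.518, -0.042, 0.104], [80, 77, 75])]
286 [(210, [0.509, -0.05, 0.014], [49, 74, 120]), (218, [0.512, -0.05, 0.036], [28, 29, 37]), (226, [0.518, -0.042, 0.079], [81, 79, 78]), (234, [0.519, -0.042, 0.092], [80, 77, 76]), (244, [0.52, -0.044, 0.101], [39, 37, 41])]
290 [(210, [0.512, -0.051, 0.013], [76, 88, 116]), (218, [0.515, -0.05, 0.037], [35, 36, 42]), (226, [0.52, -0.042, 0.079], [67, 64, 65]), (234, [0.52, -0.044, 0.088], [25, 26, 32]), (244, [0.521, -0.046, 0.095], [24, 24, 30])]
320 [(210, [0.536, -0.051, 0.025], [162, 168, 181]), (218, [0.535, -0.054, 0.037], [24, 25, 33]), (226, [0.535, -0.054, 0.052], [28, 28, 34]), (234, [0.535, -0.056, 0.063], [35, 34, 39]), (244, [0.534, -0.062, 0.063], [35, 34, 40])]
352 [(210, [0.559, -0.058, 0.014], [47, 73, 120]), (218, [0.557, -0.057, 0.036], [27, 27, 34]), (226, [0.554, -0.048, 0.078], [83, 78, 77]), (234, [0.553, -0.047, 0.092], [81, 77, 76]), (244, [0.552, -0.049, 0.1], [41, 40, 43])]
```

View pics/w10.png

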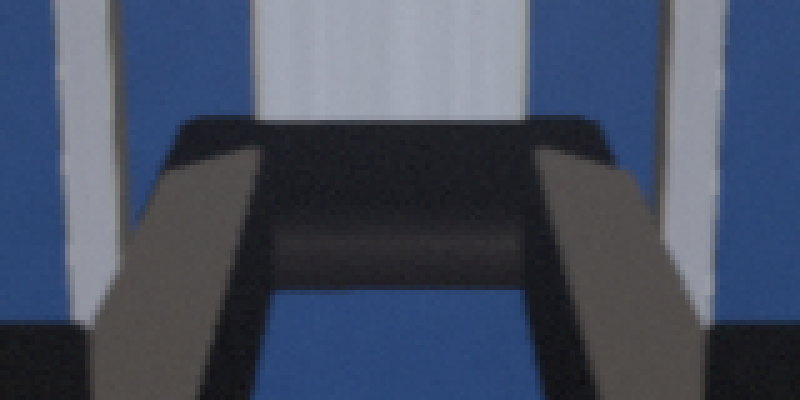

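View pics/scene10.png

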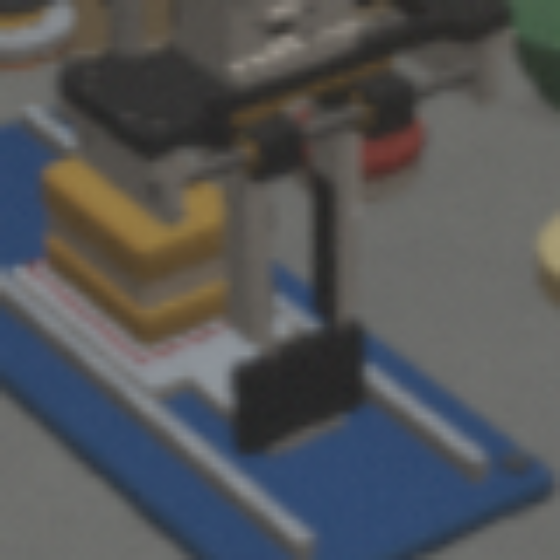

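Run:
```python
from h import *
t=snapshot('scene');P=pts(t);o=robot.get_obs();print(o['tool_pos'])
for u in (294,296,298,307,309): print(u,[(v,P[v,u].round(3).tolist()) for v in range(212,234,3)])
T=np.linalg.inv(np.array(t['T']))
c=T@np.r_[o['tool_pos'],1];f=K(t);print('tcp px',c[:2]/c[2]*f+[t['cx'],t['cy']])
```

```text
[ 0.53311331 -0.05607143  0.03999639]
294 [(212, [0.502, -0.059, 0.133]), (215, [0.502, -0.058, 0.123]), (218, [0.504, -0.056, 0.111]), (221, [0.504, -0.055, 0.1]), (224, [0.505, -0.054, 0.089]), (227, [0.507, -0.052, 0.077]), (230, [0.547, -0.008, 0.025]), (233, [0.499, -0.059, 0.063])]
296 [(212, [0.508, -0.06, 0.131]), (215, [0.505, -0.064, 0.124]), (218, [0.507, -0.061, 0.112]), (221, [0.509, -0.059, 0.1]), (224, [0.508, -0.059, 0.09]), (227, [0.51, -0.057, 0.078]), (230, [0.513, -0.053, 0.064]), (233, [0.504, -0.062, 0.062])]
298 [(212, [0.517, -0.059, 0.126]), (215, [0.517, -0.058, 0.116]), (218, [0.516, -0.06, 0.107]), (221, [0.512, -0.063, 0.1]), (224, [0.514, -0.061, 0.088]), (227, [0.515, -0.06, 0.077]), (230, [0.511, -0.064, 0.07]), (233, [0.514, -0.061, 0.057])]
307 [(212, [0.548, -0.064, 0.114]), (215, [0.546, -0.065, 0.105]), (218, [0.547, -0.064, 0.094]), (221, [0.546, -0.065, 0.085]), (224, [0.546, -0.065, 0.075]), (227, [0.546, -0.065, 0.064]), (230, [0.541, -0.07, 0.058]), (233, [0.547, -0.064, 0.042])]
309 [(212, [0.552, -0.068, 0.115]), (215, [0.557, -0.063, 0.1]), (218, [0.554, -0.066, 0.092]), (221, [0.552, -0.067, 0.083]), (224, [0.552, -0.067, 0.073]), (227, [0.549, -0.07, 0.065]), (230, [0.549, -0.07, 0.055]), (233, [0.553, -0.066, 0.04])]
tcp px [301.79421531 234.33476957]
```

Both the wrist and scene depth put the real fingertips about 27 mm above the reported TCP (0.067 against 0.040), so they passed just over the 64 mm handle. I'll allow for that: back off behind the handle, go lower, and push.

play_rows([
  {"x": 0,"y": 0,"z": 0.015,"rx": 0,"ry": 0,"rz": 0,"hand": 0.03},
  {"x": -0.004,"y": -0.023,"z": 0,"rx": 0,"ry": 0,"rz": 0,"hand": 0.03},
  {"x": -0.004,"y": -0.023,"z": 0,"rx": 0,"ry": 0,"rz": 0,"hand": 0.03},
  {"x": 0,"y": 0,"z": -0.02,"rx": 0,"ry": 0,"rz": 0,"hand": 0.03},
  {"x": 0,"y": 0,"z": -0.015,"rx": 0,"ry": 0,"rz": 0,"hand": 0.03},
  {"x": 0,"y": 0,"z": 0,"rx": 0,"ry": 0,"rz": 0,"hand": 0.03},
])

```text
time: 13.12
tool_pos: [0.524, -0.1018, 0.0188]
ee_rot: [-1.57, 0.003, -0.157]
wrist_force: [-0.8, 0.5, -0.0]
width: 0.0302
```

play_rows([
  {"x": 0.001,"y": 0.006,"z": 0,"rx": 0,"ry": 0,"rz": 0,"hand": 0.03},
  {"x": 0.001,"y": 0.006,"z": 0,"rx": 0,"ry": 0,"rz": 0,"hand": 0.03},
  {"x": 0.001,"y": 0.006,"z": 0,"rx": 0,"ry": 0,"rz": 0,"hand": 0.03},
  {"x": 0.001,"y": 0.006,"z": 0,"rx": 0,"ry": 0,"rz": 0,"hand": 0.03},
  {"x": 0.001,"y": 0.006,"z": 0,"rx": 0,"ry": 0,"rz": 0,"hand": 0.03},
])

```text
time: 13.75
tool_pos: [0.5301, -0.0725, 0.0202]
ee_rot: [-1.573, -0.0, -0.157]
wrist_force: [-0.9, -1.7, 1.6]
width: 0.0301
```

Run:
```python
from h import *
s=snapshot('wrist');save(s,'wrist11');o=robot.get_obs();print(o['tool_pos'],o['wrist_force'])
t=snapshot('scene');cv2.imwrite('pics/scene11.png',cv2.resize(t['color'][160:260,240:340,::-1],None,fx=5,fy=5))
```

```text
[ 0.53032243 -0.07142083  0.02019509] [-0.18114502  0.4299505   0.01459176]
```

View pics/wrist11.png

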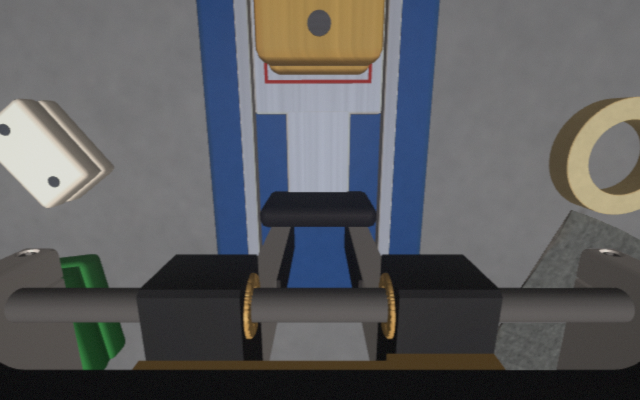

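View pics/scene11.png

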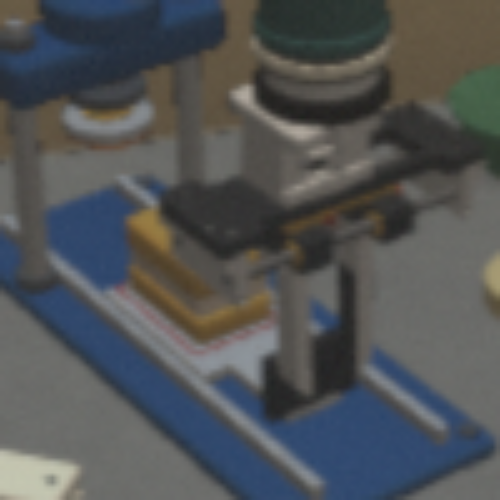

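play_rows([
  {"x": 0.001,"y": 0.008,"z": 0,"rx": 0,"ry": 0,"rz": 0,"hand": 0.03},
  {"x": 0.002,"y": 0.012,"z": 0,"rx": 0,"ry": 0,"rz": 0,"hand": 0.03},
  {"x": 0.002,"y": 0.014,"z": 0,"rx": 0,"ry": 0,"rz": 0,"hand": 0.03},
  {"x": 0.002,"y": 0.014,"z": 0,"rx": 0,"ry": 0,"rz": 0,"hand": 0.03},
  {"x": 0.002,"y": 0.014,"z": 0,"rx": 0,"ry": 0,"rz": 0,"hand": 0.03},
  {"x": 0.002,"y": 0.012,"z": 0,"rx": 0,"ry": 0,"rz": 0,"hand": 0.03},
  {"x": 0.001,"y": 0.008,"z": 0,"rx": 0,"ry": 0,"rz": 0,"hand": 0.03},
  {"x": 0.001,"y": 0.004,"z": 0,"rx": 0,"ry": 0,"rz": 0,"hand": 0.03},
])

```text
time: 14.85
tool_pos: [0.5428, 0.0145, 0.0201]
ee_rot: [-1.571, 0.001, -0.156]
wrist_force: [-0.6, -2.3, 1.3]
width: 0.03
```

play_rows([
  {"x": 0.001,"y": 0.004,"z": 0,"rx": 0,"ry": 0,"rz": 0,"hand": 0.03},
  {"x": 0,"y": 0.003,"z": 0,"rx": 0,"ry": 0,"rz": 0,"hand": 0.03},
])

```text
time: 15.1
tool_pos: [0.5439, 0.0209, 0.0199]
ee_rot: [-1.571, 0.001, -0.157]
wrist_force: [0.9, -1.1, 0.5]
width: 0.0299
```

Run:
```python
from h import *
s=snapshot('wrist');save(s,'wrist12');o=robot.get_obs();print(o['tool_pos'],o['wrist_force'])
P=pts(s);hsv=cv2.cvtColor(s['color'],cv2.COLOR_RGB2HSV)
m=(np.abs(P[...,2]-.0637)<.004)&(hsv[...,2]<70)
print('handle',m.sum(),P[m].mean(0) if m.any() else 0)
```

```text
[0.54395205 0.02130779 0.01992825] [ 0.02252994 -1.26524665  0.9540665 ]
handle 2419 [0.54767685 0.03741639 0.06297532]
```

View pics/wrist12.png

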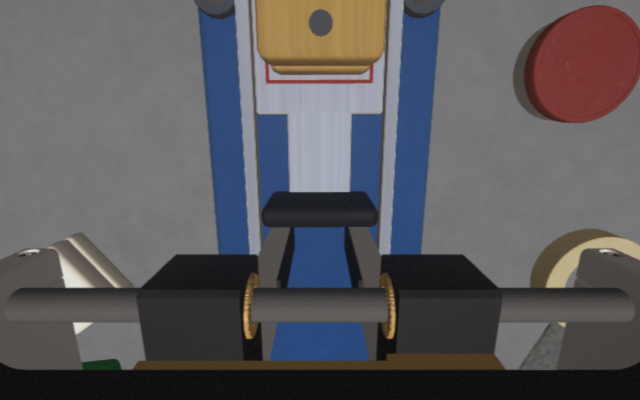

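Pushing from the handle works, and the flask hasn't moved on the carriage. About 5 mm is left before the stop.

play_rows([
  {"x": 0.0005,"y": 0.003,"z": 0,"rx": 0,"ry": 0,"rz": 0,"hand": 0.03},
  {"x": 0.0005,"y": 0.003,"z": 0,"rx": 0,"ry": 0,"rz": 0,"hand": 0.03},
])

```text
time: 15.4
tool_pos: [0.5446, 0.0255, 0.02]
ee_rot: [-1.574, 0.001, -0.157]
wrist_force: [-2.8, -8.0, 2.6]
width: 0.0301
```

play_rows([
  {"x": 0.0005,"y": 0.003,"z": 0,"rx": 0,"ry": 0,"rz": 0,"hand": 0.03},
  {"x": 0,"y": 0,"z": 0,"rx": 0,"ry": 0,"rz": 0,"hand": 0.03},
])

```text
time: 15.65
tool_pos: [0.5446, 0.0253, 0.02]
ee_rot: [-1.58, 0.001, -0.157]
wrist_force: [-3.6, -11.7, 3.1]
width: 0.0299
```

play_rows([
  {"x": -0.003,"y": -0.02,"z": 0,"rx": 0,"ry": 0,"rz": 0,"hand": 0.03},
  {"x": -0.003,"y": -0.03,"z": 0.02,"rx": 0,"ry": 0,"rz": 0,"hand": 0.04},
  {"x": 0,"y": -0.02,"z": 0.05,"rx": 0,"ry": 0,"rz": 0,"hand": 0.05},
  {"x": 0,"y": 0,"z": 0.06,"rx": 0,"ry": 0,"rz": 0,"hand": 0.05},
  {"x": 0,"y": 0,"z": 0.06,"rx": 0,"ry": 0,"rz": 0,"hand": 0.05},
  {"x": 0,"y": 0,"z": 0.06,"rx": 0,"ry": 0,"rz": 0,"hand": 0.05},
  {"x": 0,"y": 0,"z": 0.02,"rx": 0,"ry": 0,"rz": 0,"hand": 0.05},
  {"x": 0,"y": 0,"z": 0,"rx": 0,"ry": 0,"rz": 0,"hand": 0.05},
])

```text
time: 16.65
tool_pos: [0.5406, -0.0401, 0.2921]
ee_rot: [-1.57, -0.005, -0.157]
wrist_force: [-0.3, -0.6, -0.1]
width: 0.05
```

Run:
```python
from h import *
s=snapshot('wrist');save(s,'wrist13');np.savez('pics/wrist13.npz',**s);o=robot.get_obs();print(o['tool_pos'],o['wrist_force'])
P=pts(s);ok=s['range_z']>.02
t=P[ok&(P[...,2]>.268)&(P[...,2]<.29)&(P[...,1]>.07)];print('knobtop',len(t),t.mean(0),t[:,:2].min(0),t[:,:2].max(0))
t=snapshot('top');save(t,'top13');np.savez('pics/top13.npz',**t);P=pts(t);ok=t['range_z']>.3
k=P[ok&(P[...,2]>.268)&(P[...,2]<.29)][:, :];k=k[(abs(k[:,0]-.556)<.03)&(abs(k[:,1]-.105)<.03)];print(len(k),k.mean(0) if len(k) else 0)
```

```text
[ 0.53982754 -0.04004982  0.28982731] [-0.43494855 -0.37776638 -0.28159775]
knobtop 77 [0.55631251 0.10128617 0.27060375] [0.55057504 0.10004695] [0.56270388 0.10311866]
0 0
```

View pics/wrist13.png

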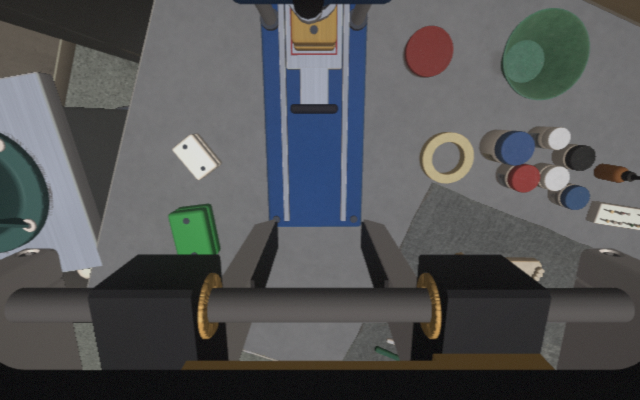

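View pics/top13.png

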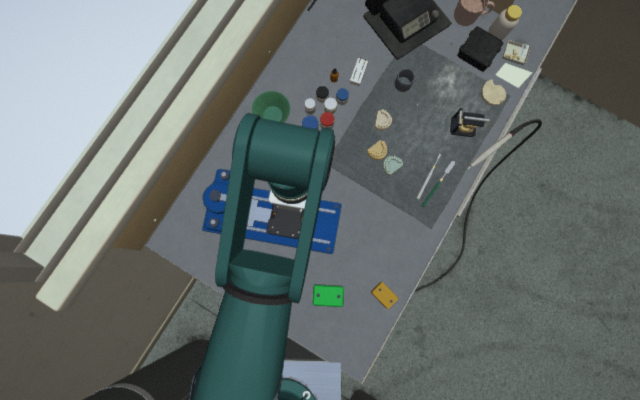

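play_rows([
  {"x": 0.003,"y": 0.025,"z": 0.03,"rx": 0,"ry": 0,"rz": 0,"hand": 0.05},
  {"x": 0.003,"y": 0.025,"z": 0.02,"rx": 0,"ry": 0,"rz": 0,"hand": 0.05},
  {"x": 0.003,"y": 0.02,"z": 0,"rx": 0,"ry": 0,"rz": 0,"hand": 0.05},
  {"x": 0,"y": 0,"z": 0,"rx": 0,"ry": 0,"rz": 0,"hand": 0.05},
  {"x": 0,"y": 0,"z": 0,"rx": 0,"ry": 0,"rz": 0,"hand": 0.05},
])

```text
time: 17.38
tool_pos: [0.5481, 0.0294, 0.338]
ee_rot: [-1.572, 0.003, -0.157]
wrist_force: [0.2, 0.2, 0.8]
width: 0.0498
```

Run:
```python
from h import *
s=snapshot('wrist');save(s,'wrist14');np.savez('pics/wrist14.npz',**s);o=robot.get_obs();print(o['tool_pos'],o['ee_rot'])
P=pts(s);ok=s['range_z']>.02
m=ok&(P[...,2]>.272)&(P[...,2]<.29)&(P[...,1]>.07);t=P[m]
if len(t): print('knobtop',len(t),t.mean(0),t[:,:2].min(0),t[:,:2].max(0),np.argwhere(m).mean(0))
```

```text
[0.54820727 0.02922738 0.33836669] [-1.57147156  0.00271855 -0.1577164 ]
knobtop 487 [0.5579378  0.11092391 0.27788552] [0.54793861 0.10113377] [0.56774852 0.12105184] [101.50924025 314.24229979]
```

View pics/wrist14.png

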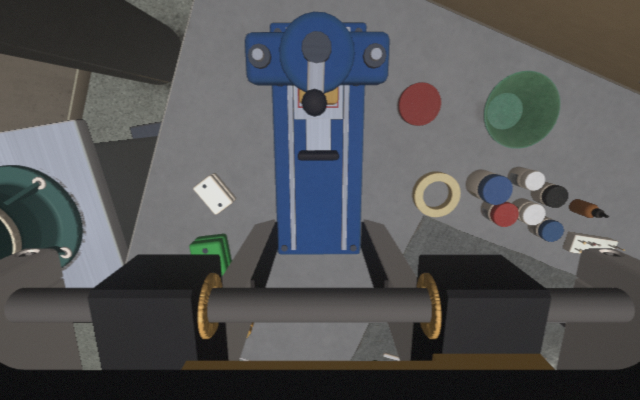

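The picture shows the knob at (314,101), the hub at (316,47) and the columns at (258,54) and (377,54). The carriage is home.

Run:
```python
from h import *
s=dict(np.load('pics/wrist14.npz'));P=pts(s)
h=ray(s,316,47,.235);c1=P[50:56,254:263].reshape(-1,3).mean(0);c2=P[50:56,373:382].reshape(-1,3).mean(0)
print('hub',h,P[47,316],'cols',c1,c2,(c1+c2)/2)
k=np.array([.5579,.1109]);print(k-h[:2],np.linalg.norm(k-h[:2]))
print('handle',P[155,318])
g=cv2.cvtColor(s['color'],cv2.COLOR_RGB2GRAY);cv2.imwrite('pics/w14.png',cv2.resize(s['color'][10:130,240:400,::-1],None,fx=5,fy=5))
```

```text
hub [0.56666616 0.15962336 0.235     ] [0.56671426 0.16011276 0.23257771] cols [0.50887581 0.17047956 0.20168122] [0.62703543 0.15164006 0.20186697] [0.56795562 0.16105981 0.20177409]
[-0.00876616 -0.04872336] 0.04950567020779838
handle [0.54898156 0.04398802 0.06371829]
```

View pics/w14.png

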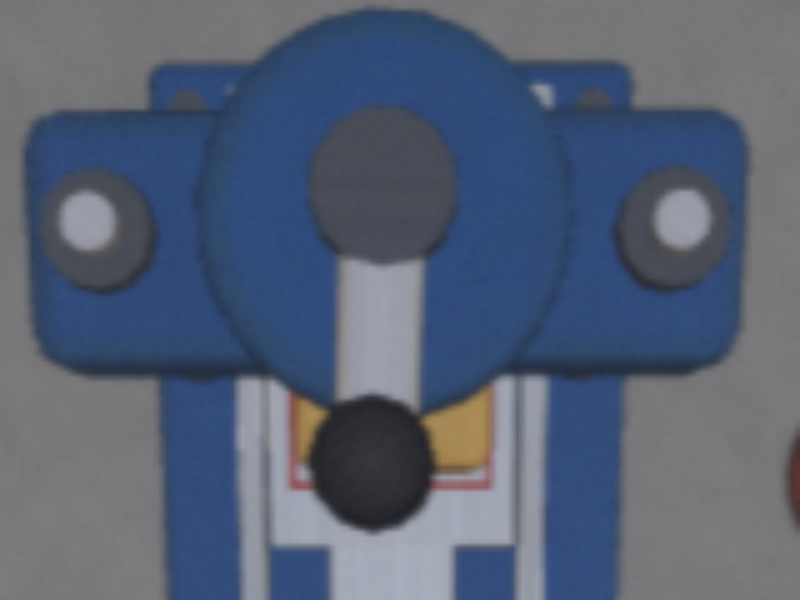

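play_rows([
  {"x": 0.003,"y": 0.025,"z": 0,"rx": 0,"ry": 0,"rz": 0,"hand": 0.05},
  {"x": 0.003,"y": 0.03,"z": 0,"rx": 0,"ry": 0,"rz": 0,"hand": 0.05},
  {"x": 0.004,"y": 0.027,"z": 0,"rx": 0,"ry": 0,"rz": 0,"hand": 0.05},
  {"x": 0,"y": 0,"z": -0.03,"rx": 0,"ry": 0,"rz": 0,"hand": 0.05},
  {"x": 0,"y": 0,"z": -0.03,"rx": 0,"ry": 0,"rz": 0,"hand": 0.05},
  {"x": 0,"y": 0,"z": -0.015,"rx": 0,"ry": 0,"rz": 0,"hand": 0.05},
  {"x": 0,"y": 0,"z": 0,"rx": 0,"ry": 0,"rz": 0,"hand": 0.05},
  {"x": 0,"y": 0,"z": 0,"rx": 0,"ry": 0,"rz": 0,"hand": 0.05},
])

```text
time: 18.42
tool_pos: [0.5591, 0.1115, 0.2664]
ee_rot: [-1.57, -0.002, -0.158]
wrist_force: [-0.7, 0.3, -0.2]
width: 0.0499
```

Run:
```python
from h import *
t=snapshot('scene');cv2.imwrite('pics/scene15.png',cv2.resize(t['color'][80:240,200:360,::-1],None,fx=3.5,fy=3.5));o=robot.get_obs();print(o['tool_pos'],o['wrist_force'])
s=snapshot('wrist');save(s,'wrist15')
```

```text
[0.55929005 0.11161359 0.26670634] [-0.02301601  0.96792668  0.08718457]
```

View pics/scene15.png

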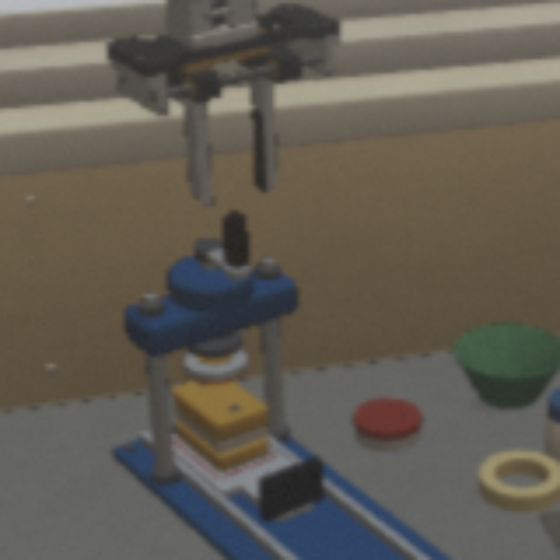

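View pics/wrist15.png

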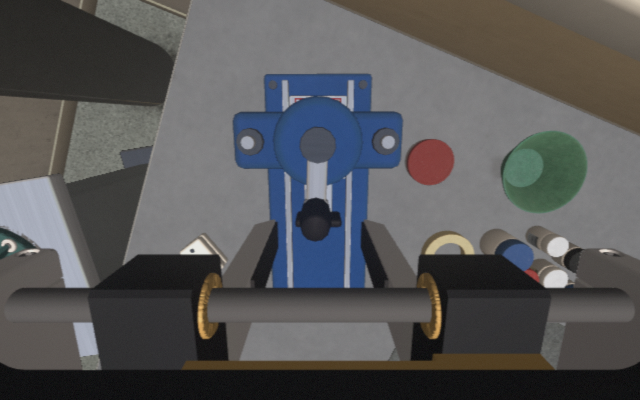

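play_rows([
  {"x": -0.001,"y": 0,"z": -0.02,"rx": 0,"ry": 0,"rz": 0,"hand": 0.05},
  {"x": 0,"y": 0,"z": -0.02,"rx": 0,"ry": 0,"rz": 0,"hand": 0.05},
  {"x": 0,"y": 0,"z": -0.01,"rx": 0,"ry": 0,"rz": 0,"hand": 0.05},
  {"x": 0,"y": 0,"z": 0,"rx": 0,"ry": 0,"rz": 0,"hand": 0.01},
  {"x": 0,"y": 0,"z": 0,"rx": 0,"ry": 0,"rz": 0,"hand": 0.01},
  {"x": 0,"y": 0,"z": 0,"rx": 0,"ry": 0,"rz": 0,"hand": 0.01},
])

```text
time: 19.27
tool_pos: [0.5573, 0.112, 0.2161]
ee_rot: [-1.57, 0.0, -0.157]
wrist_force: [-7.1, 1.8, 2.7]
width: 0.0236
```

Run:
```python
from h import *
t=snapshot('scene');cv2.imwrite('pics/scene16.png',cv2.resize(t['color'][80:240,200:360,::-1],None,fx=3.5,fy=3.5));o=robot.get_obs();print(o['tool_pos'],o['wrist_force'],o['width'])
p0=o['tool_pos'][:2];c=np.array([.5668,.1598]);r=p0-c;th=np.arctan2(r[1],r[0]);print(np.linalg.norm(r),th)
# steps of 0.25 rad, r=.0497
R=.0497;th=-1.751
for k in range(44):
    a,b=th-.25*k,th-.25*(k+1);print(k,round(b%6.283,2),np.round(R*np.array([np.cos(b)-np.cos(a),np.sin(b)-np.sin(a)]),4).tolist())
```

```text
[0.55658233 0.11214499 0.21612683] [-4.99807023 -0.14363155  1.71110234] 0.021880229220422973
0.048738082326225646 -1.7820076965607616
0 4.28 [-0.0118, 0.0037]
1 4.03 [-0.0105, 0.0065]
2 3.78 [-0.0086, 0.0089]
3 3.53 [-0.0061, 0.0108]
4 3.28 [-0.0033, 0.012]
5 3.03 [-0.0002, 0.0124]
6 2.78 [0.0029, 0.0121]
7 2.53 [0.0058, 0.011]
8 2.28 [0.0083, 0.0092]
9 2.03 [0.0103, 0.0069]
10 1.78 [0.0117, 0.0041]
11 1.53 [0.0123, 0.0011]
12 1.28 [0.0122, -0.002]
13 1.03 [0.0113, -0.005]
14 0.78 [0.0098, -0.0076]
15 0.53 [0.0076, -0.0098]
16 0.28 [0.0049, -0.0114]
17 0.03 [0.0019, -0.0122]
18 6.07 [-0.0011, -0.0123]
19 5.82 [-0.0042, -0.0117]
20 5.57 [-0.0069, -0.0103]
21 5.32 [-0.0093, -0.0082]
22 5.07 [-0.011, -0.0057]
23 4.82 [-0.0121, -0.0028]
24 4.57 [-0.0124, 0.0003]
25 4.32 [-0.0119, 0.0033]
26 4.07 [-0.0107, 0.0062]
27 3.82 [-0.0089, 0.0086]
28 3.57 [-0.0065, 0.0106]
29 3.32 [-0.0036, 0.0118]
30 3.07 [-0.0006, 0.0124]
31 2.82 [0.0025, 0.0121]
32 2.57 [0.0054, 0.0112]
33 2.32 [0.008, 0.0095]
34 2.07 [0.0101, 0.0072]
35 1.82 [0.0116, 0.0045]
36 1.57 [0.0123, 0.0015]
37 1.32 [0.0123, -0.0016]
38 1.07 [0.0115, -0.0046]
39 0.82 [0.01, -0.0073]
40 0.57 [0.0079, -0.0096]
41 0.32 [0.0053, -0.0112]
42 0.07 [0.0023, -0.0122]
43 6.1 [-0.0007, -0.0124]
```

View pics/scene16.png

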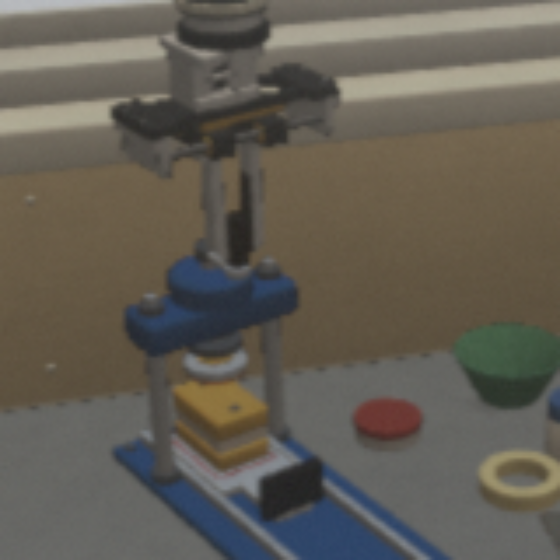

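play_rows([
  {"x": -0.0118,"y": 0.0037,"z": 0,"rx": 0,"ry": 0,"rz": 0,"hand": 0.01},
  {"x": -0.0105,"y": 0.0065,"z": 0,"rx": 0,"ry": 0,"rz": 0,"hand": 0.01},
  {"x": -0.0086,"y": 0.0089,"z": 0,"rx": 0,"ry": 0,"rz": 0,"hand": 0.01},
  {"x": -0.0061,"y": 0.0108,"z": 0,"rx": 0,"ry": 0,"rz": 0,"hand": 0.01},
])

```text
time: 19.82
tool_pos: [0.5222, 0.1372, 0.2161]
ee_rot: [-1.579, -0.006, -0.162]
wrist_force: [3.0, -10.5, 1.9]
width: 0.0216
```

play_rows([
  {"x": -0.0033,"y": 0.012,"z": 0,"rx": 0,"ry": 0,"rz": 0,"hand": 0.01},
  {"x": -0.0002,"y": 0.0124,"z": 0,"rx": 0,"ry": 0,"rz": 0,"hand": 0.01},
  {"x": 0.0029,"y": 0.0121,"z": 0,"rx": 0,"ry": 0,"rz": 0,"hand": 0.01},
  {"x": 0.0058,"y": 0.011,"z": 0,"rx": 0,"ry": 0,"rz": 0,"hand": 0.01},
  {"x": 0.0083,"y": 0.0092,"z": 0,"rx": 0,"ry": 0,"rz": 0,"hand": 0.01},
  {"x": 0.0103,"y": 0.0069,"z": 0,"rx": 0,"ry": 0,"rz": 0,"hand": 0.01},
  {"x": 0.0117,"y": 0.0041,"z": 0,"rx": 0,"ry": 0,"rz": 0,"hand": 0.01},
  {"x": 0.0123,"y": 0.0011,"z": 0,"rx": 0,"ry": 0,"rz": 0,"hand": 0.01},
])

```text
time: 20.82
tool_pos: [0.5647, 0.2113, 0.2161]
ee_rot: [-1.571, 0.007, -0.155]
wrist_force: [-9.5, -0.8, 5.3]
width: 0.0216
```

```bash
cat >> h.py <<'E'
def stat():
    o=robot.get_obs();r=o['tool_pos'][:2]-np.array([.5668,.1598]);f=o['wrist_force'];u=r/np.linalg.norm(r)
    tang=np.array([u[1],-u[0]]) # clockwise
    print('t',o['time'],'R',np.linalg.norm(r).round(4),'th',(np.arctan2(r[1],r[0])%6.2832).round(3),'Ftan',(f[:2]@tang).round(2),'Frad',(f[:2]@u).round(2),'z',o['tool_pos'][2].round(4),'w',o['width'].round(4))
E
python3 - <<'E'
from h import *
stat()
t=snapshot('scene');cv2.imwrite('pics/scene17.png',cv2.resize(t['color'][80:240,200:360,::-1],None,fx=3.5,fy=3.5))
E
```

```text
Traceback (most recent call last):
  File "h.py", line 16, in stat
    print('t',o['time'],'R',np.linalg.norm(r).round(4),'th',(np.arctan2(r[1],r[0])%6.2832).round(3),'Ftan',(f[:2]@tang).round(2),'Frad',(f[:2]@u).round(2),'z',o['tool_pos'][2].round(4),'w',o['width'].round(4))
                                                                                                                                                                                             ^^^^^^^^^^^^^^^^
AttributeError: 'float' object has no attribute 'round'
```

play_rows([
  {"x": 0.0122,"y": -0.002,"z": 0,"rx": 0,"ry": 0,"rz": 0,"hand": 0.01},
  {"x": 0.0113,"y": -0.005,"z": 0,"rx": 0,"ry": 0,"rz": 0,"hand": 0.01},
  {"x": 0.0098,"y": -0.0076,"z": 0,"rx": 0,"ry": 0,"rz": 0,"hand": 0.01},
  {"x": 0.0076,"y": -0.0098,"z": 0,"rx": 0,"ry": 0,"rz": 0,"hand": 0.01},
  {"x": 0.0049,"y": -0.0114,"z": 0,"rx": 0,"ry": 0,"rz": 0,"hand": 0.01},
  {"x": 0.0019,"y": -0.0122,"z": 0,"rx": 0,"ry": 0,"rz": 0,"hand": 0.01},
  {"x": -0.0011,"y": -0.0123,"z": 0,"rx": 0,"ry": 0,"rz": 0,"hand": 0.01},
  {"x": -0.0042,"y": -0.0117,"z": 0,"rx": 0,"ry": 0,"rz": 0,"hand": 0.01},
])

```text
time: 21.82
tool_pos: [0.6126, 0.1431, 0.2162]
ee_rot: [-1.562, -0.005, -0.153]
wrist_force: [4.6, 9.1, 1.2]
width: 0.0219
```

```bash
sed -i "s/o\['width'\].round(4)/round(float(o['width']),4)/" h.py
python3 - <<'E'
from h import *
stat()
t=snapshot('scene');cv2.imwrite('pics/scene17.png',cv2.resize(t['color'][80:240,200:360,::-1],None,fx=3.5,fy=3.5))
E
```

```text
t 21.825 R 0.0487 th 5.933 Ftan -10.15 Frad 1.18 z 0.2162 w 0.0219
```

View pics/scene17.png

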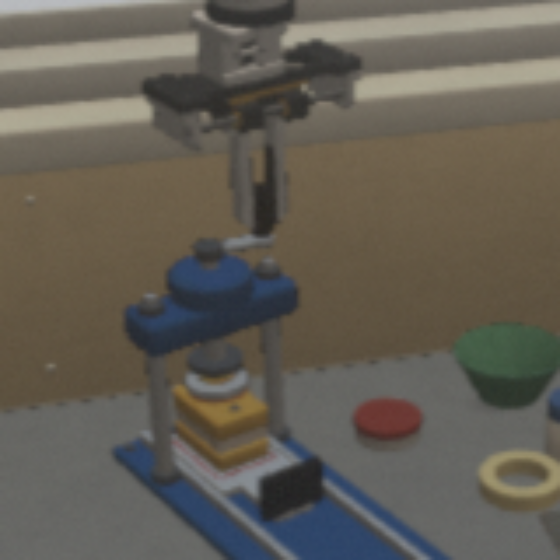

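play_rows([
  {"x": -0.0069,"y": -0.0103,"z": 0,"rx": 0,"ry": 0,"rz": 0,"hand": 0.01},
  {"x": -0.0093,"y": -0.0082,"z": 0,"rx": 0,"ry": 0,"rz": 0,"hand": 0.01},
  {"x": -0.011,"y": -0.0057,"z": 0,"rx": 0,"ry": 0,"rz": 0,"hand": 0.01},
  {"x": -0.0121,"y": -0.0028,"z": 0,"rx": 0,"ry": 0,"rz": 0,"hand": 0.01},
  {"x": -0.0124,"y": 0.0003,"z": 0,"rx": 0,"ry": 0,"rz": 0,"hand": 0.01},
  {"x": -0.0119,"y": 0.0033,"z": 0,"rx": 0,"ry": 0,"rz": 0,"hand": 0.01},
  {"x": -0.0107,"y": 0.0062,"z": 0,"rx": 0,"ry": 0,"rz": 0,"hand": 0.01},
  {"x": -0.0089,"y": 0.0086,"z": 0,"rx": 0,"ry": 0,"rz": 0,"hand": 0.01},
])

```text
time: 22.88
tool_pos: [0.5305, 0.1261, 0.2162]
ee_rot: [-1.576, -0.009, -0.161]
wrist_force: [6.6, -7.9, -0.4]
width: 0.0217
```

Run:
```python
from h import *
stat()
t=snapshot('scene');cv2.imwrite('pics/scene18.png',cv2.resize(t['color'][140:220,230:290,::-1],None,fx=7,fy=7))
```

```text
t 22.875 R 0.0495 th 3.889 Ftan -10.27 Frad 0.55 z 0.2162 w 0.0217
```

View pics/scene18.png

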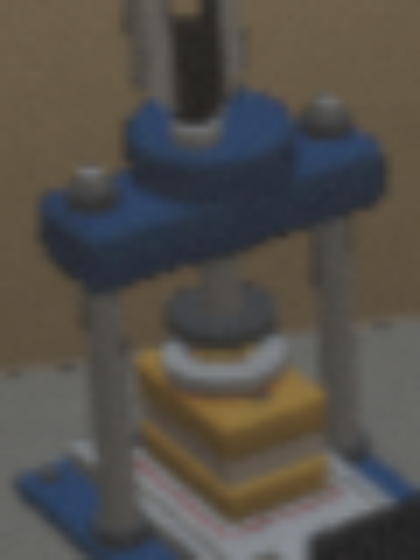

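play_rows([
  {"x": -0.0065,"y": 0.0106,"z": 0,"rx": 0,"ry": 0,"rz": 0,"hand": 0.01},
  {"x": -0.0036,"y": 0.0118,"z": 0,"rx": 0,"ry": 0,"rz": 0,"hand": 0.01},
  {"x": -0.0006,"y": 0.0124,"z": 0,"rx": 0,"ry": 0,"rz": 0,"hand": 0.01},
  {"x": 0.0025,"y": 0.0121,"z": 0,"rx": 0,"ry": 0,"rz": 0,"hand": 0.01},
])

```text
time: 23.42
tool_pos: [0.517, 0.1717, 0.2161]
ee_rot: [-1.582, 0.002, -0.162]
wrist_force: [-8.0, -12.3, 5.1]
width: 0.0217
```

```bash
python3 -c "
from h import *
stat()"
```

```text
t 23.425 R 0.0512 th 2.907 Ftan -13.86 Frad 4.96 z 0.2161 w 0.0217
```

play_rows([
  {"x": 0.0054,"y": 0.0112,"z": 0,"rx": 0,"ry": 0,"rz": 0,"hand": 0.01},
  {"x": 0.008,"y": 0.0095,"z": 0,"rx": 0,"ry": 0,"rz": 0,"hand": 0.01},
])

```text
time: 23.68
tool_pos: [0.5282, 0.1941, 0.216]
ee_rot: [-1.58, 0.008, -0.159]
wrist_force: [-12.9, -9.2, 7.2]
width: 0.0217
```

```bash
python3 -c "
from h import *
stat()"
```

```text
t 23.675 R 0.0517 th 2.415 Ftan -15.46 Frad 3.52 z 0.216 w 0.0217
```

play_rows([
  {"x": 0.0101,"y": 0.0072,"z": 0,"rx": 0,"ry": 0,"rz": 0,"hand": 0.01},
  {"x": 0.0116,"y": 0.0045,"z": 0,"rx": 0,"ry": 0,"rz": 0,"hand": 0.01},
])

```text
time: 23.92
tool_pos: [0.5485, 0.2082, 0.2161]
ee_rot: [-1.576, 0.012, -0.156]
wrist_force: [-15.8, -3.6, 7.7]
width: 0.0222
```

```bash
python3 -c "
from h import *
stat()
t=snapshot('scene');cv2.imwrite('pics/scene19.png',cv2.resize(t['color'][140:220,230:290,::-1],None,fx=7,fy=7))"
```

```text
t 23.925 R 0.0517 th 1.932 Ftan -16.04 Frad 2.26 z 0.2161 w 0.0222
```

View pics/scene19.png

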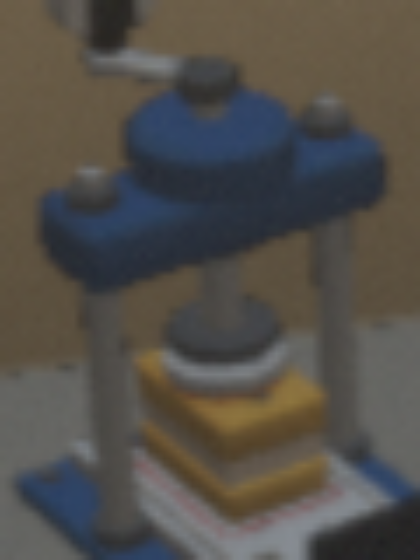

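play_rows([
  {"x": 0,"y": 0,"z": 0,"rx": 0,"ry": 0,"rz": 0,"hand": 0.01},
  {"x": 0,"y": 0,"z": 0,"rx": 0,"ry": 0,"rz": 0,"hand": 0.01},
])

```text
time: 24.22
tool_pos: [0.5502, 0.2088, 0.2161]
ee_rot: [-1.574, 0.008, -0.156]
wrist_force: [-11.1, -2.3, 5.7]
width: 0.0217
```

Run:
```python
from h import *
stat()
t=snapshot('scene');save(t,'scene20');np.savez('pics/scene20.npz',**t);P=pts(t)
def prof(img,u): return [img[v,u-1:u+2].mean(0).round().astype(int).tolist() for v in range(178,200)]
a=cv2.imread('pics/scene18.png');a=cv2.resize(a,(60,80),interpolation=cv2.INTER_AREA)
c=cv2.imread('pics/scene19.png');c=cv2.resize(c,(60,80),interpolation=cv2.INTER_AREA)
b=t['color'][140:220,230:290,::-1]
for v in range(36,60): print(v,*(x[v,30:33].mean(0).astype(int).tolist() for x in(a,c,b)),P[140+v,261].round(3))
```

```text
t 24.225 R 0.0517 th 1.897 Ftan -11.25 Frad 1.37 z 0.2161 w 0.0217
36 [54, 51, 49] [54, 50, 49] [51, 49, 46] [0.555 0.145 0.15 ]
37 [64, 66, 68] [63, 66, 66] [63, 66, 67] [0.561 0.153 0.141]
38 [69, 73, 76] [68, 72, 75] [70, 74, 76] [0.559 0.151 0.139]
39 [71, 75, 78] [70, 74, 77] [70, 74, 76] [0.558 0.15  0.136]
40 [70, 75, 78] [69, 74, 76] [70, 74, 77] [0.561 0.154 0.13 ]
41 [71, 75, 78] [69, 73, 76] [69, 74, 76] [0.56  0.153 0.127]
42 [70, 74, 78] [70, 73, 77] [70, 74, 78] [0.56  0.154 0.123]
43 [70, 74, 76] [70, 74, 77] [68, 73, 75] [0.56  0.153 0.12 ]
44 [71, 73, 75] [70, 74, 77] [68, 73, 75] [0.56  0.154 0.116]
45 [72, 71, 71] [69, 73, 76] [70, 74, 77] [0.559 0.154 0.113]
46 [71, 68, 67] [69, 72, 74] [69, 72, 75] [0.56  0.156 0.108]
47 [65, 63, 62] [70, 70, 69] [69, 69, 69] [0.556 0.15  0.109]
48 [54, 55, 55] [71, 68, 67] [71, 68, 67] [0.556 0.15  0.105]
49 [49, 58, 62] [67, 65, 63] [69, 66, 64] [0.547 0.14  0.109]
50 [56, 82, 93] [56, 55, 55] [54, 54, 53] [0.549 0.142 0.104]
51 [79, 99, 110] [62, 62, 62] [54, 55, 55] [0.548 0.141 0.101]
52 [121, 123, 123] [102, 100, 98] [99, 97, 94] [0.553 0.149 0.092]
53 [128, 126, 122] [121, 118, 115] [125, 123, 119] [0.549 0.144 0.092]
54 [103, 103, 101] [102, 102, 101] [101, 102, 101] [0.543 0.136 0.094]
55 [77, 81, 85] [77, 80, 85] [78, 82, 85] [0.547 0.141 0.087]
56 [58, 75, 92] [60, 74, 91] [61, 73, 88] [0.545 0.139 0.085]
57 [55, 93, 120] [55, 88, 115] [54, 89, 116] [0.546 0.141 0.08 ]
58 [60, 108, 135] [59, 105, 132] [60, 108, 135] [0.542 0.137 0.08 ]
59 [59, 109, 134] [60, 108, 133] [59, 109, 136] [0.537 0.13  0.081]
```

Pad underside has stayed at the same rows since the turn-6.9 picture, so the spring has been squeezed about 7.4 mm. The load rise of 10.2 N to 16.0 N agrees. I'll unwind about 0.6 rad to come back to about half.

play_rows([
  {"x": -0.0116,"y": -0.0045,"z": 0,"rx": 0,"ry": 0,"rz": 0,"hand": 0.01},
  {"x": -0.0101,"y": -0.0072,"z": 0,"rx": 0,"ry": 0,"rz": 0,"hand": 0.01},
  {"x": -0.008,"y": -0.0095,"z": 0,"rx": 0,"ry": 0,"rz": 0,"hand": 0.01},
  {"x": 0,"y": 0,"z": 0,"rx": 0,"ry": 0,"rz": 0,"hand": 0.01},
  {"x": 0,"y": 0,"z": 0,"rx": 0,"ry": 0,"rz": 0,"hand": 0.01},
])

```text
time: 24.9
tool_pos: [0.5244, 0.189, 0.2161]
ee_rot: [-1.569, -0.0, -0.156]
wrist_force: [-2.5, 3.8, 5.6]
width: 0.0217
```

Run:
```python
from h import *
stat()
t=snapshot('scene')
b=t['color'][140:220,230:290,::-1]
for v in range(43,58): print(v,b[v,30:33].mean(0).astype(int).tolist())
```

```text
t 24.9 R 0.0515 th 2.538 Ftan 1.74 Frad 4.24 z 0.2161 w 0.0217
43 [70, 74, 77]
44 [70, 73, 76]
45 [69, 73, 75]
46 [71, 71, 72]
47 [72, 70, 68]
48 [71, 67, 65]
49 [58, 57, 57]
50 [50, 52, 53]
51 [69, 71, 73]
52 [124, 121, 119]
53 [132, 129, 124]
54 [104, 104, 103]
55 [77, 81, 84]
56 [58, 72, 90]
57 [54, 90, 118]
```

play_rows([
  {"x": 0,"y": 0,"z": 0,"rx": 0,"ry": 0,"rz": 0,"hand": 0.04},
  {"x": 0,"y": 0,"z": 0,"rx": 0,"ry": 0,"rz": 0,"hand": 0.05},
  {"x": 0,"y": 0,"z": 0,"rx": 0,"ry": 0,"rz": 0,"hand": 0.05},
  {"x": 0,"y": 0,"z": 0.03,"rx": 0,"ry": 0,"rz": 0,"hand": 0.05},
  {"x": 0,"y": 0,"z": 0.04,"rx": 0,"ry": 0,"rz": 0,"hand": 0.05},
  {"x": 0,"y": 0,"z": 0.05,"rx": 0,"ry": 0,"rz": 0,"hand": 0.05},
  {"x": 0,"y": -0.04,"z": 0.02,"rx": 0,"ry": 0,"rz": 0,"hand": 0.05},
  {"x": 0,"y": -0.05,"z": 0,"rx": 0,"ry": 0,"rz": 0,"hand": 0.05},
])

```text
time: 25.95
tool_pos: [0.5257, 0.0974, 0.3573]
ee_rot: [-1.57, -0.005, -0.155]
wrist_force: [0.3, -1.0, 0.2]
width: 0.05
```

play_rows([
  {"x": 0,"y": -0.06,"z": 0,"rx": 0,"ry": 0,"rz": 0,"hand": 0.05},
  {"x": 0,"y": -0.06,"z": 0,"rx": 0,"ry": 0,"rz": 0,"hand": 0.05},
  {"x": 0,"y": 0,"z": 0,"rx": 0,"ry": 0,"rz": 0,"hand": 0.05},
  {"x": 0,"y": 0,"z": 0,"rx": 0,"ry": 0,"rz": 0,"hand": 0.05},
])

```text
time: 26.45
tool_pos: [0.5248, -0.0219, 0.3548]
ee_rot: [-1.57, 0.0, -0.158]
wrist_force: [0.2, 0.4, 0.4]
width: 0.0502
```

Run:
```python
from h import *
o=robot.get_obs();print(o['time'],o['tool_pos'],o['wrist_force'])
s=snapshot('wrist');save(s,'wrist21');P=pts(s);ok=s['range_z']>.02
m=ok&(P[...,2]>.27)&(P[...,2]<.29)&(P[...,1]>.1)
if m.any():
    k=P[m].mean(0)[:2];r=k-[.5668,.1598];print('knob',k,np.linalg.norm(r),np.arctan2(r[1],r[0])%6.283)
t=snapshot('scene');cv2.imwrite('pics/scene21.png',cv2.resize(t['color'][110:250,220:360,::-1],None,fx=4,fy=4))
b=t['color'][140:220,230:290,::-1]
for v in range(44,58): print(v,b[v,30:33].mean(0).astype(int).tolist())
```

```text
26.45 [ 0.52482629 -0.02188383  0.35476601] [0.24312873 0.43116879 0.36334647]
44 [68, 71, 75]
45 [69, 73, 75]
46 [70, 71, 72]
47 [70, 68, 66]
48 [70, 67, 65]
49 [57, 56, 56]
50 [52, 53, 54]
51 [69, 71, 73]
52 [123, 120, 117]
53 [132, 128, 124]
54 [102, 101, 101]
55 [77, 79, 83]
56 [58, 71, 89]
57 [51, 86, 115]
```

View pics/scene21.png

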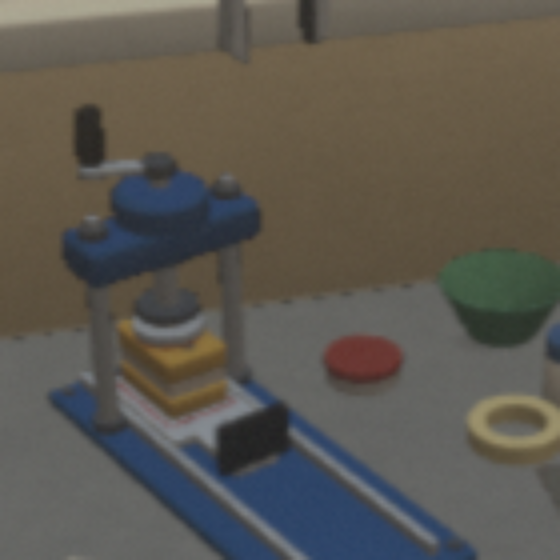

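View pics/wrist21.png

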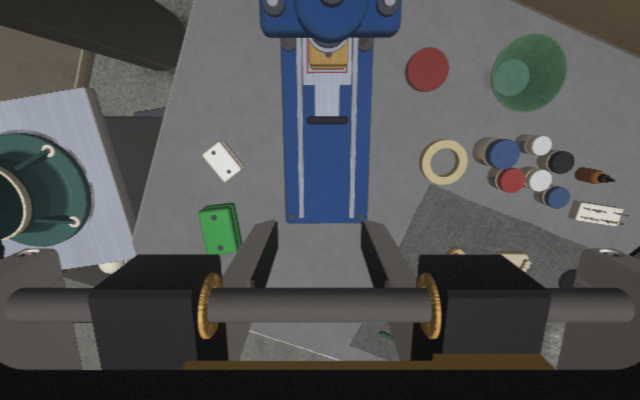

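The crank stayed put after release: the scene profile is unchanged. The flask is clamped in the outline, the carriage is home and the arm is clear.

```bash
python3 -c "
from h import *
print(workorder.close_job())"
```

```text
the job is handed in; nothing more can be done
None
```

I set the flask in the outline, pushed the carriage to its stop, and wound the crank until the pad's spring was squeezed about half. I handed the job in at 26.5 s; no verdict was reported.

**Last checks**
- **Flask:** after release it was within about 1 mm of the outline's centre and turned about 0.5°. The final pictures show it still inside the outline under the pad.
- **Carriage:** the hand stopped moving forward and the push force rose to about 12 N. The handle was then where it should be at home.
- **Crank:** the load rose from about 10.2 N to 16.0 N, roughly 7.4 mm of squeeze. I unwound about 0.6 rad, leaving an estimated 5 mm, or about 50 N. That is inferred from angle and load, not measured directly. After I let go, the pad and ram showed no change in the picture, and the arm was clear of everything.

**What disagreed**
- **Fingertip height:** the real fingertips stood about 27 mm above the reported TCP height. On the first push they passed over the handle and moved the flask and carriage together by about 48 mm. The flask stayed centred, and I finished the push on the handle with the tips lower.
- **Pad contact:** contact came after about 7 rad of turning, against about 8.6 rad expected from the measured flask height. I relied on the load and the pictures.

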